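# Turn the water-bath lid over and close the well

## Robot

A 6-joint arm with a two-finger parallel gripper is mounted at the origin on the work surface. World frame = base frame: x ahead of the robot, y to its left, z up, the work surface at z = 0. Lengths are in m, angles in rad, forces in N, time in s.
With the tool pointing down it reaches from about 0.35 to 0.725 m from the base axis. Payload 4.3 kg.
Tool frame: the origin (TCP) lies at the very end of the fingers, on their centre line; the grasp point (between the pads) lies 19 mm behind it; z points along the fingers, y is the direction in which the jaws open and shut (so a half turn about z gives the same grasp; the last joint's range is limited). The gripper opens to 85 mm and grips with 20 to 120 N. Pads are 22 mm wide; open, the fingers measure 114 mm over their backs; the gripper's body (76 mm by 85 mm) begins 54 mm behind the grasp point. The pads swing forward as they close: fully open they stand 13 mm farther back than shut.
Start: joints at [-1.389, 0.377, 0.081, 1.274, 0, 1.46], TCP at [0.165, -0.551, 0.231] pointing down, gripper open.
Joint ranges: [-2.72, 2.72], [-0.84, 1.66], [-1.02, 1.22], [-1.77, 2.12], [-1.37, 1.28], [-3.14, 3.14]. Speed limits (rad/s): [2.57, 2.57, 3.14, 3.14, 3.14, 3.14].

## Interface

Orientations are given as a rotation vector (axis times angle).
In Python, from plant import telemetry, imaging, arm, finder gives the robot as it stands.
- The arm moves only by the tool send_rows, never from a script. Its argument "increments" is a list of rows, each a list of 7 numbers: the shift along the world's x, y, z in m, then the turn, a rotation vector about the world's x, y, z in degrees, then the finger opening in m, from 0 to 0.0854. In form: [[dx, dy, dz, wx, wy, wz, hand], ...]. A call has 1 to 12 rows; each row shifts and turns the commanded pose from where the row before left it; what a row does not reach is not made up. A row lasts 1/8 s, in which the tool goes at most 62.5 mm and 10.7 degrees, less where a joint would pass 70% of its speed; a pose out of reach is approached as far as the arm can. A call with a gripper value outside its range is refused whole. The fingers move at their own pace and stop on an object; "newtons" is the grip in N (left out, the last holds). Time passes only in rows, so rows that do not move let the fingers close. It gives the time, the measured TCP pose, the force and the opening at its end, in the units of the state.
- telemetry.state(): the state, without advancing time (a new reading comes with each control period).
- imaging.snapshot(name): name is "scene" or "top"; returns a dict with "img" (400x640x3 uint8, blue, green, red), "range_z" (400x640 float32, m along the optical axis (not along the pixel's ray), 0 where there is no reading), "intrinsics" (3x3 intrinsics, pixels), "rvec" (rotation vector, rad) and "tvec" (3), from world to camera coordinates, as OpenCV has them. Camera axes: x right, y down, z forward; pixel columns grow to the right and rows downward; lengths in m; the calibration is good to about 2 mm. A picture is of the moment at which its call begins.
- arm.close_job(): hands the job in, once; it reports no verdict.
Trained networks look in the newest picture that a camera, given by its name, has taken for a name from the list of things; names that differ only in an ending like _2 or _b are one class to them, and where a whole thing is asked for, a point or a joint stands for the part that bears it (a point fixed in the world has none). Each returns a list of dicts, best first, with "conf" (0 to 1); they miss things now and then, are a little off and sometimes report something else, mostly with a low value. They report only what shows in the picture. A call takes as long as a camera call. They do not tell look-alikes from the thing itself.
- finder.spot_in(label, camera): "bbox" ([left, top, width, height] in pixels, round what is visible of it).
- finder.landmark_of(label, camera): "pixel" ([column, row] in pixels: a listed point, or the origin of a listed thing).
The state is a dict: "t": time; "joints": joint angles; "joint_velocities": joint speeds; "tau": joint torques, N m; "ee_pos": TCP position; "tool_rot": TCP orientation; "wrist_force": force on the tool from outside, world axes, zero at the start; "torque": the same for the moment, N m; "width": finger opening in m.
Only numpy, scipy, OpenCV 4.12 (cv2) and the standard library are available. Lean on these libraries where they do the work, as an engineer would, in place of code of your own. Each camera call takes 0.05 s, during which the arm holds its last target. There are 200 camera calls.

## Task

The drained water bath's lid was left upside down on the bench beside it. Lever it up until it stands on edge leaning against the side of the bath, then turn it on over and lower it onto the open well, handle up and fully home, letting it down gently and never letting it drop or slam, and leave the other glassware and tools alone.

Things in the scene. Friction and masses are not known exactly. Their poses are not given: they have to be found in the camera images.
- bath: Fixed two-well water bath: grey box, steel top at z = 120 mm, 136 mm wide (y +-68), x from -90 to 270 mm plus a control panel out to x = -130 mm. Blue base pan, 14 mm high, reaches 20 mm beyond both long sides (y +-88). Origin on the bench under the centre of the OPEN front well; z up, x to the rear well, which has its own fixed lid (x 95 to 265 mm), just like the loose one. The loose lid starts on the -y side.
- well (a point): Centre of the open well's mouth, level with the bath's top, axes as the bath's. The mouth is 120 mm (x) by 110 mm (y). The lid is home when its origin is here and its z is up; turned over its edge beside the bath, its y then points along the bath's y. At home it overhangs each long side of the bath by 12 mm.
- lid: Loose steel lid, 0.2 to 0.4 kg: plate 170 (own x) by 160 (own y) by 5 mm, z from 0 to 5 mm; origin at the centre of its lower face, z out of the upper face. Starts upside down, resting on its handle and its -y edge (beside the bath, up to 45 mm short of the base pan), sloping 19.5 degrees. Stood up with the -y edge against the base pan it leans about 6 degrees off vertical and stays.
- lid_flange (a point): Centre of the lid's locating flange, at its rim: 8 mm below the plate's lower face. The flange is a rectangular frame 110 (x) by 100 mm (y) outside, 3 mm thick, which drops into the well's mouth with 5 mm play all round. Axes as the lid's. It faces up at the start.
- lid_handle (a point): Middle of the lid's black bar handle, 28 mm from the plate's lower face: a bar 10 mm thick and 90 mm long along the lid's x, under the lid at the start.
- lid_free_edge (a point): Middle of the lid's +y edge (corner of its upper face, 80 mm from the middle), the one away from the bath. At the start that corner is the underside of the raised edge, about 53 mm above the bench, so fingers can get beneath it.
- beaker: Bystander: glass beaker, 68 mm wide, 90 mm high, origin under its centre.
- flask: Bystander: conical flask, 76 mm wide, 112 mm high, origin under its centre.
- stopper: Bystander: rubber stopper, 34 mm wide, 28 mm high, origin under its centre.
- spatula: Bystander: slim steel laboratory spatula lying flat, 180 mm long along own x, 10 mm wide.
- boss: Bystander: aluminium clamp boss lying flat, 50 by 22 by 26 mm with a thumb screw on either side, 106 mm overall along own y; origin under its centre.
- dish: Bystander: closed glass petri dish, 90 mm wide, 18 mm high, origin under its centre.
Things that resemble listed ones, but are neither listed nor needed, are in the scene too. Leave any turquoise or yellow look-alike of the lid alone.

How it is judged:
By the outcome, as a careful person would: the job done as asked, in the order asked, and still so for the second after the job is handed in, with the robot touching nothing.
It also fails if it takes over 62 s, if anything falls off the work surface, if the arm or the gripper's body presses on something with over 40 N, if the wrist force passes 120 N, or if a joint passes its speed limit or range.

## Working session

There is one attempt and no reset: what is moved stays moved. The work goes in short steps, Python scripts to look and compute and a tool call to move; the robot and the scene stay as the last step left them, time stands still between calls to the robot, and variables do not carry over. Pictures are saved under pics/ and viewed, about 8 in all and at most 12, crops included, and the job is handed in when it is done.

Besides the shell and the picture viewer there is one more tool, called as name(argument=value, ...) on one line, values as JSON. send_rows: Moves the arm, as the interface text tells. Its arguments: {"type":"object","properties":{"increments":{"type":"array","items":{"type":"array","items":{"type":"number"}}},"newtons":{"type":"number"}},"required":["increments"]}

```bash
ls; mkdir -p pics; cat > h.py <<'E'
import numpy as np, cv2
from plant import telemetry, imaging, arm, finder
def cam(n):
    s=imaging.snapshot(n); s['R']=cv2.Rodrigues(np.array(s['rvec'],float))[0]; s['t']=np.array(s['tvec'],float).ravel(); s['K']=np.array(s['intrinsics']); return s
def w(s,px,z=None):
    u,v=px; ray=np.linalg.inv(s['K'])@[u,v,1]
    if z is None:
        d=s['range_z'][int(round(v)),int(round(u))]; return s['R'].T@(ray*d-s['t'])
    c=-s['R'].T@s['t']; r=s['R'].T@ray; return c+r*(z-c[2])/r[2]
def pr(s,P):
    return cv2.projectPoints(np.array(P,float).reshape(-1,1,3),s['R'],s['t'],s['K'],None)[0].reshape(-1,2)
def cloud(s):
    v,u=np.mgrid[0:400,0:640]; d=s['range_z']; r=np.stack([u,v,np.ones_like(u)],-1)@np.linalg.inv(s['K']).T*d[...,None]
    return (r-s['t'])@s['R']
E
python3 - <<'E'
from h import *
ims=[]
for n in('scene','top'):
    s=cam(n); ims.append(s['img'])
    for l in('bath','well','lid','lid_flange','lid_handle','lid_free_edge','beaker','flask','stopper','spatula','boss','dish'):
        for d in finder.landmark_of(l,n)[:3]:
            p=d['pixel']; 
            try: print(n,l,round(d['conf'],2),np.round(p),np.round(w(s,p),3))
            except Exception as e: print(n,l,p,e)
cv2.imwrite('pics/s.png',ims[0]);cv2.imwrite('pics/t.png',ims[1])
E
```

```text
pics
scene bath 0.76 [353. 230.] [0.614 0.069 0.124]
scene bath 0.63 [302. 282.] [ 0.763 -0.085  0.013]
scene well 0.94 [354. 208.] [0.447 0.066 0.047]
scene lid 0.92 [296. 218.] [ 0.505 -0.146  0.031]
scene lid 0.76 [405. 176.] [0.232 0.262 0.026]
scene lid 0.59 [256. 174.] [ 0.286 -0.35   0.03 ]
scene lid_flange 0.97 [293. 217.] [ 0.506 -0.158  0.035]
scene lid_flange 0.63 [261. 173.] [ 0.286 -0.328  0.036]
scene lid_handle 0.85 [262. 174.] [ 0.279 -0.325  0.025]
scene lid_handle 0.75 [400. 178.] [0.258 0.241 0.034]
scene lid_handle 0.65 [291. 226.] [ 0.549 -0.158  0.034]
scene lid_free_edge 0.95 [384. 171.] [ 0.182  0.178 -0.001]
scene lid_free_edge 0.73 [274. 214.] [ 0.47  -0.24   0.004]
scene lid_free_edge 0.68 [260. 156.] [ 0.138 -0.37   0.001]
scene beaker 0.66 [304. 279.] [ 0.764 -0.078  0.037]
scene beaker 0.2 [354. 206.] [0.444 0.064 0.054]
scene flask 0.74 [453. 284.] [0.738 0.401 0.042]
scene stopper 0.39 [273. 265.] [ 0.712 -0.192  0.022]
scene spatula 0.58 [214. 209.] [ 0.476 -0.475  0.01 ]
scene boss 0.73 [403. 223.] [0.482 0.249 0.022]
scene boss 0.25 [453. 284.] [0.7
[... 437 characters left out ...]
12.] [ 0.509 -0.137  0.028]
top lid_handle 0.92 [352. 214.] [ 0.501 -0.158  0.035]
top lid_handle 0.69 [206. 316.] [0.239 0.244 0.035]
top lid_free_edge 0.92 [227. 309.] [0.254 0.184 0.056]
top lid_free_edge 0.8 [375. 210.] [ 0.51  -0.218  0.055]
top lid_free_edge 0.75 [432. 322.] [ 0.207 -0.355  0.053]
top beaker 0.68 [324. 137.] [ 0.317 -0.031  1.376]
top flask 0.87 [155. 149.] [0.698 0.386 0.051]
top flask 0.56 [373. 212.] [ 0.504 -0.212  0.057]
top stopper 0.54 [363. 149.] [ 0.69  -0.198  0.024]
top spatula 0.61 [463. 225.] [ 0.467 -0.473  0.001]
top boss 0.69 [207. 235.] [0.455 0.244 0.026]
top dish 0.76 [419. 159.] [ 0.657 -0.357  0.02 ]
top dish 0.41 [323. 138.] [ 0.73  -0.086  0.002]
```

View pics/s.png

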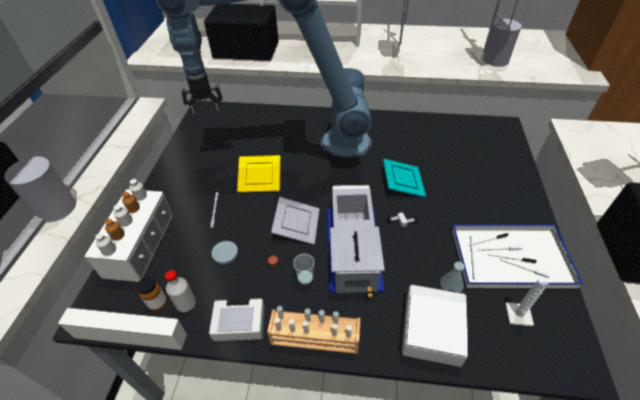

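View pics/t.png

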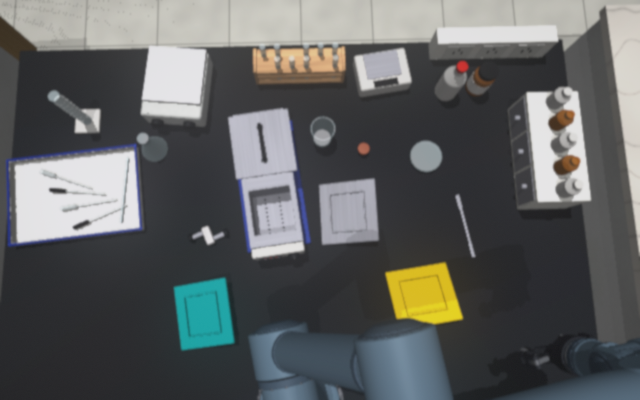

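Picture 1 (scene): the grey lid is upside down at (296,219), with the bath at (355,240). Picture 2 (top): the grey lid is at (349,211) beside the open well at (275,210).
Candidates (top picture): grey (349,211), yellow (423,295), turquoise (203,313), and the fixed rear lid (263,143). I choose the grey one, the loose steel lid on the bath's -y side.

```bash
python3 - <<'E'
from h import *
for n in('top','scene'):
    s=cam(n); P=cloud(s); im=s['img'].astype(int)
    if n=='top':
        cr=s['img'][100:265,215:400]; cv2.imwrite('pics/c.png',cv2.resize(cr,None,fx=3.5,fy=3.5,interpolation=cv2.INTER_CUBIC))
    m=(P[...,0]>.38)&(P[...,0]<.62)&(P[...,1]>-.27)&(P[...,1]<-.06)&(P[...,2]>.004)&(P[...,2]<.09)
    m&=(im.mean(-1)>70)&(im.max(-1)-im.min(-1)<45)
    Q=P[m]
    # robust plane
    inl=np.ones(len(Q),bool)
    for _ in range(8):
        c=Q[inl].mean(0); nrm=np.linalg.svd(Q[inl]-c,full_matrices=False)[2][2]; nrm*=np.sign(nrm[2]); d=(Q-c)@nrm; inl=abs(d)<.003
    print(n,len(Q),inl.sum(),'normal',nrm.round(3),'tilt',np.degrees(np.arccos(nrm[2])))
    up=np.array([nrm[0],nrm[1],0]); down=up/np.linalg.norm(up); # horizontal downhill
    yl=-down*nrm[2]+np.array([0,0,np.hypot(*nrm[:2])]); xl=np.cross(yl,nrm)
    q=np.c_[(Q[inl]-c)@xl,(Q[inl]-c)@yl].astype(np.float32)
    r=cv2.minAreaRect(q); print('rect',r,'ctr',(c+r[0][0]*xl+r[0][1]*yl).round(4)); b=cv2.boxPoints(r); print((c+b[:,:1]*xl+b[:,1:]*yl).round(4))
    m=(P[...,0]>.35)&(P[...,0]<.85)&(P[...,1]>-.1)&(P[...,1]<.2)&(P[...,2]>.112)&(P[...,2]<.129)
    q=P[m]; r=cv2.minAreaRect(q[:,:2].astype(np.float32)); print('bathtop',len(q),r,np.median(q[:,2]));print(cv2.boxPoints(r).round(4))
    m=(P[...,0]>.35)&(P[...,0]<.85)&(P[...,1]>-.15)&(P[...,1]<.2)&(im[...,0]>im[...,2]+40)&(P[...,2]<.025)&(P[...,2]>.008)
    q=P[m];
    if len(q)>20: r=cv2.minAreaRect(q[:,:2].astype(np.float32)); print('pan',len(q),r,np.median(q[:,2]));print(cv2.boxPoints(r).round(4))
print(telemetry.state())
E
```

```text
top 3313 2323 normal [-0.007  0.329  0.944] tilt 19.212592221164087
rect ((-0.0028151050209999084, -0.003538377583026886), (0.16225884854793549, 0.1721683293581009), 89.54200744628906) ctr [ 0.5102 -0.145   0.0298]
[[ 0.5953 -0.0672  0.0033]
 [ 0.4231 -0.0695  0.0028]
 [ 0.425  -0.2227  0.0562]
 [ 0.5972 -0.2204  0.0567]]
bathtop 5557 ((0.5832435488700867, 0.06986087560653687), (0.3860945403575897, 0.1602657288312912), 7.284991264343262) 0.12170615161509771
[[ 0.3816  0.1249]
 [ 0.4019 -0.0341]
 [ 0.7849  0.0149]
 [ 0.7646  0.1738]]
pan 530 ((0.5943515300750732, 0.07130000740289688), (0.35853204131126404, 0.17615972459316254), 7.388594627380371) 0.01244323376386907
[[ 0.4052  0.1356]
 [ 0.4279 -0.0391]
 [ 0.7835  0.007 ]
 [ 0.7608  0.1817]]
scene 1534 1087 normal [-0.004  0.331  0.944] tilt 19.326698536490476
rect ((0.005225762724876404, -0.002604953944683075), (0.17405329644680023, 0.15988218784332275), 0.6490046977996826) ctr [ 0.5123 -0.1449  0.0308]
[[ 0.6012 -0.2182  0.057 ]
 [ 0.5975 -0.0674  0.0041]
 [ 0.4235 -0.0715  0.0047]
 [ 0.4272 -0.2223  0.0576]]
bathtop 3021 ((0.588906
[... 383 characters left out ...]

 [ 0.7668  0.1824]]
{'t': 1.4, 'joints': array([-1.38928767e+00,  3.77300883e-01,  8.10073161e-02,  1.27439994e+00,
       -7.92327744e-06,  1.46050762e+00]), 'joint_velocities': array([ 4.53548925e-04, -5.28085937e-04,  4.40613028e-05, -1.43412556e-04,
        5.61985441e-04,  8.94233107e-04]), 'tau': array([ 1.33436856e-04, -4.63509679e+01,  2.70154703e+01,  5.40077890e-04,
       -1.62734050e-04, -2.18114380e-06]), 'ee_pos': array([ 0.16542945, -0.5507302 ,  0.2313317 ]), 'tool_rot': array([ 3.10811335e+00,  4.56714853e-01, -6.68782898e-06]), 'wrist_force': array([0.18313352, 0.16504846, 0.21383413]), 'torque': array([-0.01539409, -0.02424626,  0.00531007]), 'width': 0.08501202027859803}
```

View pics/c.png

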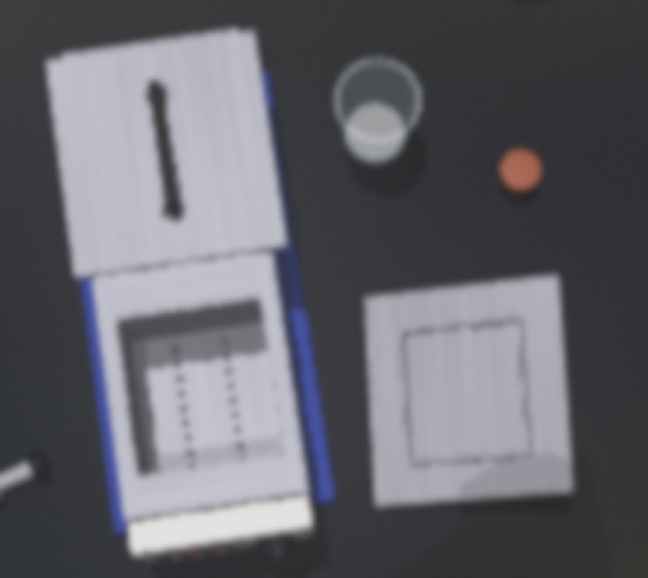

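Picture 3 (crop): the grey steel lid has its flange outline facing up, centred at about (470,390). The blue pan edge is to its left and the open well is at (205,390), so this is the right lid. Next I'll move towards it and learn the arm's kinematics on the way.

send_rows(increments=[[0.04, 0.02, 0.02, 0, 0, -2, 0.085], [0.04, 0.02, 0.02, 0, 0, -2, 0.085], [0.04, 0.02, 0.02, 0, 0, -2, 0.085], [0.04, 0.02, 0.02, 0, 0, -2, 0.085], [0.04, 0.02, 0.02, 0, 0, -2, 0.085], [0.04, 0.02, 0.02, 0, 0, -2, 0.085], [0.04, 0.02, 0.01, 0, 0, -2, 0.085], [0.04, 0.01, 0.01, 0, 0, -2, 0.085]])

```text
t: 2.4
ee_pos: [0.4868, -0.3996, 0.3725]
tool_rot: [3.14, 0.019, 0.002]
wrist_force: [-0.0, -1.5, 0.1]
width: 0.0853
```

```bash
cat > log.py <<'E'
from h import *
import json
s=telemetry.state()
open('log.txt','a').write(json.dumps([list(map(float,s[k])) for k in('joints','ee_pos','tool_rot')])+'\n')
print(round(s['t'],2),np.round(s['joints'],3),np.round(s['ee_pos'],4),np.round(s['tool_rot'],3),np.round(s['wrist_force'],1))
E
echo '[[-1.38928767, 0.377300883, 0.0810073161, 1.27439994, -7.9e-06, 1.46050762],[0.16542945,-0.5507302,0.2313317],[3.10811335,0.456714853,0]]' > log.txt; python3 log.py
```

```text
2.4 [-0.788  0.551  0.723  1.742 -0.     2.341] [ 0.4868 -0.3996  0.3725] [3.14e+00 1.90e-02 2.00e-03] [-0.  -1.5  0.1]
```

send_rows(increments=[[0, 0, 0, 10, 0, 0, 0.085], [0, 0, 0, 10, 0, 0, 0.085], [0, 0, 0, 10, 0, 0, 0.085]])

```text
t: 2.78
ee_pos: [0.5145, -0.4051, 0.3014]
tool_rot: [-2.744, 0.007, -0.093]
wrist_force: [-0.2, -0.1, 0.7]
width: 0.0853
```

```bash
python3 log.py
```

```text
2.77 [-0.903  0.949  1.213  2.112  0.294  2.202] [ 0.5145 -0.4051  0.3014] [-2.744  0.007 -0.093] [-0.2 -0.1  0.7]
```

send_rows(increments=[[0, -0.03, 0, 0, 10, 0, 0.085], [0, -0.03, 0, 0, 10, 0, 0.085], [0, -0.03, 0, 10, 0, 0, 0.085]])

```text
t: 3.15
ee_pos: [0.4729, -0.4339, 0.2002]
tool_rot: [-2.718, 0.079, 0.209]
wrist_force: [0.4, -0.5, -0.3]
width: 0.0852
```

```bash
python3 log.py
```

```text
3.15 [-0.911  1.096  1.221  2.115  0.143  2.258] [ 0.4729 -0.4339  0.2002] [-2.718  0.079  0.209] [ 0.4 -0.5 -0.3]
```

send_rows(increments=[[0, 0, -0.03, 0, -10, 0, 0.085], [0, 0, -0.03, 0, -10, 0, 0.085], [0, 0, 0, 10, 0, 0, 0.085]])

```text
t: 3.52
ee_pos: [0.4619, -0.4241, 0.1514]
tool_rot: [-2.538, 0.043, -0.042]
wrist_force: [-0.1, 0.3, -1.5]
width: 0.0853
```

```bash
python3 log.py
```

```text
3.52 [-1.012  1.02   0.852  1.911  0.34   2.074] [ 0.4619 -0.4241  0.1514] [-2.538  0.043 -0.042] [-0.1  0.3 -1.5]
```

```bash
cat > kin.py <<'E'
from h import *
import json
from scipy.optimize import least_squares
from scipy.spatial.transform import Rotation as R
D=[[np.array(a) for a in json.loads(l)] for l in open('log.txt')]
def fk(q,p):
    ry=lambda a:R.from_rotvec([0,a,0]); A=R.from_rotvec([0,0,q[0]])
    x=np.array([p[0],0,p[1]]); M=ry(q[1]); x=x+M.apply([p[2],0,p[3]])
    M=ry(q[1]-q[2]); x=x+M.apply([p[4],0,p[5]])
    M=ry(q[1]-q[2]+q[3]-np.pi/2); x=x+M.apply([p[6],p[7],p[8]])
    M=M*R.from_rotvec([p[10]*q[4],0,0]); x=x+M.apply([0,0,p[9]])
    M=M*R.from_rotvec([0,0,-q[5]+np.pi])*R.from_rotvec([np.pi,0,0])
    return A.apply(x),A*M
def res(p,D):
    o=[]
    for q,x,r in D:
        X,M=fk(q,p); o+=list((X-x))+list((M*R.from_rotvec(r).inv()).as_rotvec()*.3)
    return np.array(o+list(1e-4*(p[:10])))
def fit():
    best=None
    for s in(1,-1):
        for k in range(6):
            rng=np.random.default_rng(k)
            p0=np.r_[0,.15,0,.4,.4,0,.1,.06,0,-.3,s]+np.r_[rng.normal(0,.05,10),0]
            f=least_squares(lambda z:res(np.r_[z,s],D),p0[:10])
            if best is None or f.cost<best[0]: best=(f.cost,np.r_[f.x,s])
    return best[1]
LO=np.array([-2.72,-.84,-1.02,-1.77,-1.37,-3.14]);HI=np.array([2.72,1.66,1.22,2.12,1.28,3.14])
def ik(p,x,M,q0s=None):
    best=None
    for q0 in ([D[-1][0]] if q0s is None else q0s)+[np.random.default_rng(i).uniform(LO,HI) for i in range(6)]:
        def e(q):
            X,N=fk(q,p); return np.r_[(X-x)*3,(N*M.inv()).as_rotvec()]
        f=least_squares(e,np.clip(q0,LO+.01,HI-.01),bounds=(LO,HI))
        if best is None or f.cost<best[0]-1e-9: best=(f.cost,f.x)
        if best[0]<1e-8: break
    return best
E
python3 - <<'E'
from kin import *
p=fit(); print(p.round(4)); 
for q,x,r in D:
    X,M=fk(q,p); print((X-x).round(4),np.degrees((M*R.from_rotvec(r).inv()).as_rotvec()).round(2))
np.save('p.npy',p)
# tool dir in y-z plane: angle th of rotation about x from down; jaws in yz plane
def tool(th,flip,yaw=0):
    return R.from_euler('z',yaw,degrees=True)*R.from_rotvec([np.radians(th),0,0])*R.from_rotvec([np.pi,0,0])*R.from_rotvec([0,0,np.pi*flip])
print('edge grasp')
for th in(70,60,50):
  for yaw in (0,20,-20,40,60):
    for fl in(0,1):
      c,q=ik(p,np.array([.511,-.205,.05]),tool(th,fl,yaw)); print(th,yaw,fl,'%.1e'%c,q.round(2))
print('handle')
for th in(90,75,60,45,30):
    for fl in(0,1):
      c,q=ik(p,np.array([.525,-.05,.08]),tool(th,fl,7)); print(th,fl,'%.1e'%c,q.round(2))
E
```

```text
[ 0.      0.2596 -0.      0.4978  0.3835  0.073   0.      0.0633 -0.1382
 -0.3107  1.    ]
[ 0. -0.  0.] [-0.  0.  0.]
[-0.  0. -0.] [-0. -0. -0.]
[ 0. -0.  0.] [ 0. -0. -0.]
[-0.  0.  0.] [-0. -0. -0.]
[-0.  0. -0.] [ 0. -0. -0.]
edge grasp
70 0 0 1.2e-27 [-0.86  1.32  0.69  2.06  0.66  1.86]
70 0 1 2.6e-15 [-0.86  1.32  0.69  2.06  0.66 -1.28]
70 20 0 8.1e-03 [-0.76  1.35  0.81  2.12  0.47  1.78]
70 20 1 8.1e-03 [-0.76  1.35  0.81  2.12  0.47 -1.36]
70 -20 0 3.0e-30 [-0.96  1.11  0.22  1.69  0.88  2.02]
70 -20 1 1.7e-21 [-0.96  1.11  0.22  1.69  0.88 -1.12]
70 40 0 2.9e-02 [-0.65  1.34  0.84  2.12  0.26  1.69]
70 40 1 2.9e-02 [-0.65  1.34  0.84  2.12  0.26 -1.45]
70 60 0 4.3e-02 [-0.52  1.33  0.87  2.12  0.02  1.57]
70 60 1 4.3e-02 [-0.52  1.33  0.87  2.12  0.02 -1.57]
60 0 0 2.3e-23 [-0.84  1.15  0.5   1.83  0.62  1.99]
60 0 1 1.5e-19 [-0.84  1.15  0.5   1.83  0.62 -1.15]
60 20 0 1.6e-04 [-0.73  1.33  0.9   2.12  0.42  1.84]
60 20 1 1.6e-04 [-0.73  1.33  0.9   2.12  0.42 -1.31]
60 -20 0 1.4e-28 [-0.93  0.95  0.1   1.48  0.81  2.22]
60 -20 1 1.1e-30 [-0.93  0.95  0.1   1.48  0.81 -
[... 578 characters left out ...]
01  2.12  0.2   1.74]
50 40 1 3.7e-06 [-0.61  1.31  1.01  2.12  0.2  -1.4 ]
50 60 0 1.1e-03 [-0.51  1.31  1.02  2.12  0.02  1.58]
50 60 1 1.1e-03 [-0.51  1.31  1.02  2.12  0.02 -1.56]
handle
90 0 4.5e-03 [-0.68  1.34  0.41  2.12  0.81  1.64]
90 1 4.5e-03 [-0.68  1.34  0.41  2.12  0.81 -1.51]
75 0 6.5e-24 [-0.65  1.21  0.42  1.98  0.76  1.83]
75 1 1.0e-17 [-0.65  1.21  0.42  1.98  0.76 -1.31]
60 0 3.7e-31 [-0.62  0.98  0.23  1.68  0.7   2.07]
60 1 3.9e-27 [-0.62  0.98  0.23  1.68  0.7  -1.07]
45 0 4.9e-30 [-0.56  0.77  0.05  1.41  0.58  2.29]
45 1 2.9e-22 [-0.56  0.77  0.05  1.41  0.58 -0.85]
30 0 6.7e-25 [-0.47  0.6  -0.1   1.18  0.43  2.48]
30 1 4.8e-22 [-0.47  0.6  -0.1   1.18  0.43 -0.66]
```

```bash
cat > plan.py <<'E'
from kin import *
p=np.load('p.npy'); B=np.array([.508,.060,0]); YB=7.35
def rz(y): return R.from_euler('z',y,degrees=True)
def tool(th,yaw,fl=0): return rz(yaw)*R.from_rotvec([np.radians(th),0,0])*R.from_rotvec([np.pi,0,0])*R.from_rotvec([0,0,np.pi*fl])
def bw(v): return B+rz(YB).apply(v)
def edge(E,a,yaw,depth=.022,fl=0):
    r=np.radians(a); M=rz(yaw); u=M.apply([0,-np.cos(r),np.sin(r)]); n=M.apply([0,np.sin(r),np.cos(r)])
    return np.array(E)+(.16-depth)*u-.0025*n, tool(90-a,yaw,fl)
def rows(wps,hand,verbose=True):
    """wps: list of (pos,Rot,n rows); starts at measured pose"""
    s=telemetry.state(); x,M,q=s['ee_pos'],R.from_rotvec(s['tool_rot']),s['joints']; out=[]; mx=0
    for X,N,n in wps:
        dx=np.round((X-x)/n,4); w=np.round(np.degrees((N*M.inv()).as_rotvec())/n,2)
        for k in range(n):
            x=x+dx; M=R.from_rotvec(np.radians(w))*M
            c,qq=ik(p,x,M,[q]); d=abs(qq-q); mx=max(mx,d.max())
            if c>1e-7: print('UNREACH',len(out),x.round(3),c)
            q=qq; out.append([*map(float,dx),*map(float,w),hand])
    print('max joint step',mx.round(3),'(lim .225)','end q',q.round(2),'n',len(out))
    i=0
    while i<len(out):
        j=i
        while j<len(out) and out[j]==out[i]: j+=1
        print(j-i,'x',out[i]); i=j
    return out
E
python3 - <<'E'
from plan import *
E0=np.array([.511,-.0695,.0045])
X,N=edge(E0,19.5,1); pre=X-N.apply([0,0,.08]); hi=pre+[0,-.03,.05]
rows([(hi,N,8),(pre,N,4)],.045)
print('grasp',X.round(4)); 
c,q=ik(p,X,N); print(c,q.round(2))
E1=bw([0,-.0915,.002])
for s in np.linspace(0,1,9):
    X,N=edge(E0+s*(E1-E0)+[0,0,.002],19.5+s*75,1+s*6.35); c,q=ik(p,X,N,[q]); print(s,X.round(3),'%.0e'%c,q.round(2))
print('handle / flip')
for th in(84,80,76): 
    for zz in (.08,.1,.14): 
        c,q=ik(p,bw([0,-.11,zz]),tool(th,YB)); print(th,zz,'%.0e'%c,q.round(2))
c,q=ik(p,bw([0,0,.13]),tool(0,YB)); print(c,q.round(2))
E
```

```text
UNREACH 2 [ 0.482 -0.38   0.141] 0.0003750496416447857
UNREACH 3 [ 0.488 -0.365  0.138] 0.0015690038171931489
UNREACH 4 [ 0.495 -0.35   0.135] 0.003623828711075091
UNREACH 5 [ 0.501 -0.335  0.132] 0.006595230467655906
UNREACH 6 [ 0.508 -0.32   0.128] 0.010556809005036178
UNREACH 7 [ 0.515 -0.306  0.125] 0.015603827314088494
UNREACH 8 [ 0.515 -0.298  0.112] 0.012468063558569541
UNREACH 9 [ 0.515 -0.291  0.1  ] 0.009754901689753513
UNREACH 10 [ 0.515 -0.283  0.087] 0.007438738718506322
UNREACH 11 [ 0.515 -0.276  0.075] 0.0054933756096012245
max joint step 0.113 (lim .225) end q [-0.92  1.32  0.8   2.12  0.62  1.86] n 12
8 x [0.0066, 0.0148, -0.0033, 4.49, 0.09, 0.44, 0.045]
4 x [-0.0, 0.0075, -0.0125, 0.0, -0.0, 0.01, 0.045]
grasp [ 0.5133 -0.2004  0.0482]
1.4164470223801763e-20 [-0.85  1.34  0.71  2.08  0.66  1.85]
0.0 [ 0.513 -0.2    0.05 ] 1e-17 [-0.85  1.33  0.71  2.08  0.66  1.85]
0.125 [ 0.516 -0.187  0.071] 9e-27 [-0.81  1.14  0.51  1.88  0.62  1.98]
0.25 [ 0.518 -0.17   0.089] 2e-18 [-0.76  0.96  0.34  1.69  0.58  2.11]
0.375 [ 0.52  -0.15   0.106] 8e-22 [-0.69  0.79  0.19  1.5
[... 214 characters left out ...]
.14  0.22  2.63]
0.875 [ 0.52  -0.05   0.142] 5e-25 [-0.26  0.34 -0.22  1.05  0.08  2.76]
1.0 [ 0.519 -0.022  0.142] 7e-23 [-0.12  0.3  -0.27  0.98 -0.08  2.89]
handle / flip
84 0.08 3e-04 [-0.66  1.33  0.47  2.12  0.78  1.69]
84 0.1 5e-04 [-0.66  1.29  0.44  2.12  0.79  1.7 ]
84 0.14 2e-03 [-0.67  1.2   0.38  2.12  0.79  1.71]
80 0.08 5e-17 [-0.66  1.29  0.47  2.08  0.77  1.74]
80 0.1 2e-16 [-0.66  1.26  0.46  2.1   0.77  1.74]
80 0.14 7e-05 [-0.66  1.19  0.43  2.12  0.77  1.75]
76 0.08 2e-22 [-0.65  1.23  0.42  2.    0.76  1.81]
76 0.1 9e-21 [-0.65  1.2   0.42  2.02  0.76  1.81]
76 0.14 5e-18 [-0.65  1.15  0.41  2.07  0.76  1.81]
1.6571429531383877e-17 [-0.01  0.31 -0.29  0.97  0.    3.01]
```

```bash
cat >> plan.py <<'E'
def psi(N,a): return N*R.from_euler('y',a,degrees=True)
E
python3 - <<'E'
from plan import *
E0=np.array([.511,-.0695,.0045]); E1=bw([0,-.0915,.002])
for a in(-30,-20,-12,12,20,30):
    X,N=edge(E0,19.5,1,depth=.020); N=psi(N,a)
    o=[]; q=telemetry.state()['joints']
    for d in(.09,.05,0):
        c,q=ik(p,X-N.apply([0,0,d]),N,[q]); o.append((float('%.0e'%c),q.round(2)))
    print('a',a,N.apply([0,0,1]).round(2),o)
    for s in (.25,.5,.75,1):
        X,N=edge(E0+s*(E1-E0)+[0,0,.002],19.5+s*75,1+s*6.35); N=psi(N,a); c,q=ik(p,X,N,[q]); print('   ',s,'%.0e'%c,q.round(2))
    for th,y,z in((84,-.20,.08),(84,-.11,.08),(84,-.15,.14),(45,-.1,.2),(0,0,.2),(0,0,.13)):
        N=psi(tool(th,YB),a); c,q=ik(p,bw([0,y,z]),N,[q]); print('   h',th,'%.0e'%c,q.round(2))
E
```

```text
a -30 [-0.51  0.81 -0.29] [(0.09, array([-0.74,  1.32,  0.9 ,  2.12,  0.36,  1.92])), (0.06, array([-0.72,  1.33,  0.86,  2.12,  0.36,  1.91])), (0.03, array([-0.69,  1.35,  0.81,  2.12,  0.36,  1.89]))]
    0.25 4e-03 [-0.59  1.24  0.87  2.12  0.27  2.13]
    0.5 4e-22 [-0.45  1.08  0.76  2.    0.16  2.4 ]
    0.75 5e-21 [-0.28  0.87  0.52  1.79  0.01  2.69]
    1 4e-15 [-0.07  0.79  0.39  1.68 -0.16  3.01]
   h 84 7e-02 [-0.61  1.32  0.66  2.12  0.42  1.75]
   h 84 4e-02 [-0.51  1.32  0.59  2.12  0.49  1.75]
   h 84 6e-02 [-0.56  1.21  0.53  2.12  0.47  1.76]
   h 45 1e-03 [-0.38  1.01  0.72  2.12  0.31  2.28]
   h 0 3e-18 [ 0.02  0.76  0.49  1.82 -0.05  3.05]
   h 0 6e-27 [ 0.02  0.79  0.36  1.67 -0.05  3.05]
a -20 [-0.36  0.88 -0.31] [(0.05, array([-0.81,  1.31,  0.88,  2.12,  0.45,  1.91])), (0.03, array([-0.78,  1.33,  0.84,  2.12,  0.45,  1.9 ])), (0.01, array([-0.75,  1.35,  0.8 ,  2.12,  0.46,  1.89]))]
    0.25 4e-15 [-0.64  1.23  0.85  2.1   0.36  2.11]
    0.5 3e-24 [-0.5   0.91  0.5   1.78  0.25  2.38]
    0.75 1e-28 [-0.31  0.7   0.28  1.56  0.08  2.67]
    1 3e-21 [-0.
[... 2538 characters left out ...]
] [(1e-29, array([-1.13,  1.1 ,  0.2 ,  1.75,  0.91,  1.79])), (1e-29, array([-1.08,  1.08,  0.12,  1.66,  0.96,  1.84])), (1e-26, array([-1.01,  1.06,  0.04,  1.54,  1.02,  1.9 ]))]
    0.25 1e-23 [-0.92  0.68 -0.26  1.1   0.92  2.19]
    0.5 3e-21 [-0.78  0.35 -0.52  0.74  0.76  2.43]
    0.75 3e-18 [-0.56  0.08 -0.72  0.46  0.49  2.63]
    1 2e-22 [-0.23 -0.06 -0.87  0.25  0.11  2.79]
   h 84 2e-16 [-0.9   1.23  0.18  1.91  1.06  1.68]
   h 84 2e-28 [-0.81  1.13 -0.08  1.71  1.14  1.72]
   h 84 8e-24 [-0.86  1.07  0.    1.87  1.1   1.7 ]
   h 45 4e-20 [-0.7   0.31 -0.43  1.01  0.9   2.44]
   h 0 5e-24 [-0.07 -0.15 -0.76  0.44  0.1   2.97]
   h 0 6e-17 [-0.07 -0.06 -0.9   0.21  0.1   2.97]
```

```bash
python3 - <<'E'
from plan import *
E0=np.array([.511,-.0695,.0045])
X,N=edge(E0,19.5,1,depth=.020); N=psi(N,20); pre=X-N.apply([0,0,.08])
rows([(pre+[0,0,.03],N,8),(pre,N,2),(X,N,6)],.045)
print(X,pre)
E
```

```text
max joint step 0.063 (lim .225) end q [-0.96  1.14  0.24  1.72  0.89  1.87] n 16
8 x [0.0032, 0.0188, -0.0059, 4.44, -1.45, -1.57, 0.045]
2 x [-0.0001, 0.0, -0.0151, 0.0, -0.01, -0.02, 0.045]
6 x [0.0043, 0.0119, -0.0042, 0.0, 0.0, 0.0, 0.045]
[ 0.51331776 -0.2022841   0.04887636] [ 0.48719705 -0.27361429  0.07397042]
```

send_rows(increments=[[0.0032, 0.0188, -0.006, 4.44, -1.45, -1.57, 0.045], [0.0032, 0.0188, -0.006, 4.44, -1.45, -1.57, 0.045], [0.0032, 0.0188, -0.006, 4.44, -1.45, -1.57, 0.045], [0.0032, 0.0188, -0.006, 4.44, -1.45, -1.57, 0.045], [0.0032, 0.0188, -0.006, 4.44, -1.45, -1.57, 0.045], [0.0032, 0.0188, -0.006, 4.44, -1.45, -1.57, 0.045], [0.0032, 0.0188, -0.006, 4.44, -1.45, -1.57, 0.045], [0.0032, 0.0188, -0.006, 4.44, -1.45, -1.57, 0.045], [0, 0, -0.015, 0, 0, 0, 0.045], [0, 0, -0.015, 0, 0, 0, 0.045], [0, 0, 0, 0, 0, 0, 0.045]])

```text
t: 4.9
ee_pos: [0.5018, -0.2956, 0.0848]
tool_rot: [-1.942, 0.228, -0.358]
wrist_force: [-0.1, -0.3, 0.4]
width: 0.0448
```

```bash
python3 - <<'E'
from plan import *
E0=np.array([.511,-.0695,.0045])
X,N=edge(E0,19.5,1,depth=.020); N=psi(N,20)
rows([(X,N,6)],.045)
ims=[]
for n,(a,b,c,d) in(('top',(120,290,260,460)),('scene',(140,300,220,400))):
    s=cam(n); im=s['img'].copy(); 
    t=telemetry.state()['ee_pos']
    for P in (t,X): 
        u=pr(s,P)[0]; cv2.circle(im,tuple(int(round(k)) for k in u),1,(0,0,255),-1)
    ims.append(cv2.resize(im[a:b,c:d],(600,480),interpolation=cv2.INTER_CUBIC)[:, :])
cv2.imwrite('pics/d.png',cv2.resize(np.hstack(ims),(800,320),interpolation=cv2.INTER_AREA))
E
```

```text
max joint step 0.047 (lim .225) end q [-0.96  1.14  0.24  1.72  0.89  1.87] n 6
6 x [0.0019, 0.0155, -0.006, 0.54, 0.11, 0.24, 0.045]
```

View pics/d.png

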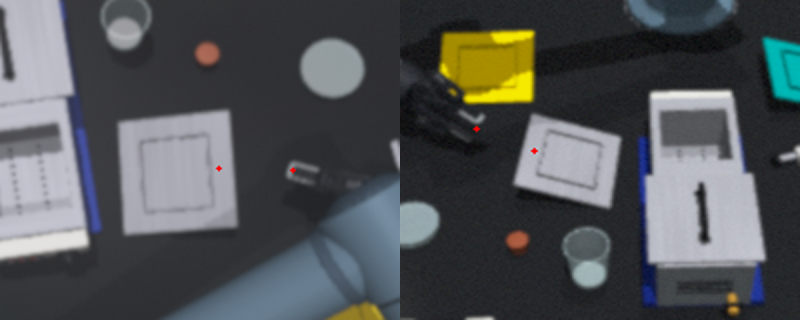

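Picture 4 (left top, right scene): the open fingers are at (293,170) left and (477,128) right. They point at the lid's free edge, and the planned grasp point at (219,168) left and (534,151) right lies on the plate just inside that edge.

send_rows(increments=[[0.002, 0.0155, -0.006, 1.6, 0.3, 0.7, 0.045], [0.002, 0.0155, -0.006, 1.6, 0.3, 0.7, 0.045], [0, 0, 0, 0, 0, 0, 0.045]])

```text
t: 5.38
ee_pos: [0.5057, -0.2619, 0.0726]
tool_rot: [-1.887, 0.219, -0.318]
wrist_force: [0.5, -1.3, 0.3]
width: 0.0448
```

```bash
cat > g.py <<'E'
from plan import *
E0=np.array([.511,-.0695,.0045])
X,N=edge(E0,19.5,1,depth=.020); N=psi(N,20)
s=telemetry.state();d=X-s['ee_pos']; print('in tool frame',N.inv().apply(d).round(4)); rows([(X,N,4)],.045)
E
python3 g.py
```

```text
in tool frame [-0.0137  0.0025  0.0631]
max joint step 0.056 (lim .225) end q [-0.96  1.14  0.24  1.72  0.89  1.87] n 4
4 x [0.0019, 0.0149, -0.0059, -0.05, -0.02, -0.02, 0.045]
```

send_rows(increments=[[0.002, 0.015, -0.006, 0, 0, 0, 0.045], [0.002, 0.015, -0.006, 0, 0, 0, 0.045], [0.002, 0.015, -0.006, 0, 0, 0, 0.045], [0.002, 0.015, -0.006, 0, 0, 0, 0.045], [0, 0, 0, 0, 0, 0, 0.045]])

```text
t: 6.0
ee_pos: [0.5136, -0.2031, 0.0498]
tool_rot: [-1.889, 0.219, -0.321]
wrist_force: [-0.7, 0.2, 0.2]
width: 0.045
```

```bash
python3 g.py
```

```text
in tool frame [-0.0006  0.0006  0.0009]
max joint step 0.001 (lim .225) end q [-0.96  1.14  0.24  1.72  0.89  1.87] n 4
4 x [-0.0001, 0.0002, -0.0002, -0.01, -0.0, -0.0, 0.045]
```

send_rows(increments=[[0, 0, 0, 0, 0, 0, 0.025], [0, 0, 0, 0, 0, 0, 0.015], [0, 0, 0, 0, 0, 0, 0.01], [0, 0, 0, 0, 0, 0, 0.008]], newtons=60)

```text
t: 6.5
ee_pos: [0.5138, -0.2046, 0.0498]
tool_rot: [-1.89, 0.22, -0.323]
wrist_force: [0.3, -0.5, -0.0]
width: 0.008
```

```bash
python3 g.py
```

```text
in tool frame [-0.0013  0.0001  0.0022]
max joint step 0.002 (lim .225) end q [-0.96  1.14  0.24  1.72  0.89  1.87] n 4
4 x [-0.0001, 0.0006, -0.0002, 0.01, 0.01, 0.02, 0.045]
```

send_rows(increments=[[0, 0, 0, 0, 0, 0, 0.0], [0, 0, 0, 0, 0, 0, 0.0], [0, 0, 0, 0, 0, 0, 0.0], [0, 0, 0, 0, 0, 0, 0.0]], newtons=60)

```text
t: 7.0
ee_pos: [0.5138, -0.2044, 0.0498]
tool_rot: [-1.89, 0.219, -0.323]
wrist_force: [-0.6, -2.1, 1.2]
width: 0.0033
```

```bash
python3 - <<'E'
from plan import *
s=telemetry.state(); print(s['width'],s['wrist_force'].round(1),s['torque'].round(2))
# lid in hand: assume lid now at nominal E0, depth from measured
E0=np.array([.511,-.0695,.0045]); E1=bw([0,-.0935,.003])
X0,N0=edge(E0,19.5,1,depth=.02); N0=psi(N0,20)
T=R.from_rotvec(s['tool_rot']); dX=N0.inv().apply(s['ee_pos']-X0); dN=N0.inv()*T
W=[]
for k in range(1,6):
    f=k/5; E=E0+f*(E1-E0)+np.array([0,0,.003 if k<5 else 0]); X,N=edge(E,19.5+f*74.5,1+f*6.35,depth=.02); N=psi(N,20)
    W.append((X+N.apply(dX),N*dN,4))
    print(k,(X+N.apply(dX)).round(4))
rows(W,0.0)
E
```

```text
0.003342273232078947 [-0.6 -2.1  1.2] [-0.77  0.28  0.01]
1 [ 0.5179 -0.1808  0.0857]
2 [ 0.5209 -0.1492  0.1133]
3 [ 0.5222 -0.1112  0.1337]
4 [ 0.5217 -0.0691  0.1456]
5 [ 0.5194 -0.0252  0.1451]
max joint step 0.086 (lim .225) end q [-0.2   0.04 -0.66  0.52  0.05  2.81] n 20
4 x [0.001, 0.0059, 0.009, -3.72, -0.11, 0.32, 0.0]
4 x [0.0008, 0.0079, 0.0069, -3.72, -0.19, 0.31, 0.0]
4 x [0.0003, 0.0095, 0.0051, -3.72, -0.27, 0.32, 0.0]
4 x [-0.0001, 0.0105, 0.003, -3.71, -0.35, 0.31, 0.0]
4 x [-0.0006, 0.011, -0.0002, -3.7, -0.44, 0.32, 0.0]
```

send_rows(increments=[[0.001, 0.0059, 0.009, -3.72, -0.11, 0.32, 0], [0.001, 0.0059, 0.009, -3.72, -0.11, 0.32, 0], [0.001, 0.0059, 0.009, -3.72, -0.11, 0.32, 0], [0.001, 0.0059, 0.009, -3.72, -0.11, 0.32, 0], [0.0008, 0.0079, 0.0069, -3.72, -0.19, 0.31, 0], [0.0008, 0.0079, 0.0069, -3.72, -0.19, 0.31, 0], [0.0008, 0.0079, 0.0069, -3.72, -0.19, 0.31, 0], [0.0008, 0.0079, 0.0069, -3.72, -0.19, 0.31, 0], [0, 0, 0, 0, 0, 0, 0]])

```text
t: 8.12
ee_pos: [0.5206, -0.1478, 0.1141]
tool_rot: [-2.399, 0.079, -0.396]
wrist_force: [-0.4, 0.5, -3.6]
width: 0.0037
```

```bash
python3 - <<'E'
from plan import *
s0=telemetry.state(); print(s0['torque'].round(2),s0['joints'].round(2))
ims=[]
for n,(a,b,c,d) in(('top',(120,290,230,430)),('scene',(140,300,220,400))):
    s=cam(n); ims.append(cv2.resize(s['img'][a:b,c:d],(400,320),interpolation=cv2.INTER_CUBIC))
cv2.imwrite('pics/e.png',np.hstack(ims))
E
```

```text
[-1.14  0.44 -0.01] [-0.8   0.56 -0.22  1.12  0.72  2.29]
```

View pics/e.png

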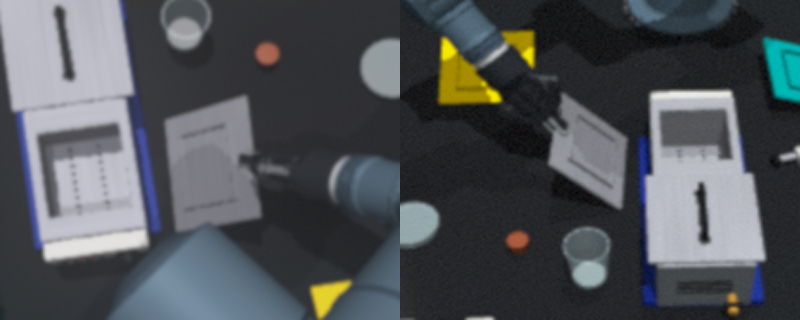

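Picture 5: the lid is held at its free edge (left (250,160), right (560,125)) and tilted about 49°. It clears the bath and its lower edge is just off the bench.

send_rows(increments=[[0.0003, 0.0095, 0.0051, -3.72, -0.27, 0.32, 0], [0.0003, 0.0095, 0.0051, -3.72, -0.27, 0.32, 0], [0.0003, 0.0095, 0.0051, -3.72, -0.27, 0.32, 0], [0.0003, 0.0095, 0.0051, -3.72, -0.27, 0.32, 0], [-0.0001, 0.0105, 0.003, -3.71, -0.35, 0.31, 0], [-0.0001, 0.0105, 0.003, -3.71, -0.35, 0.31, 0], [-0.0001, 0.0105, 0.003, -3.71, -0.35, 0.31, 0], [-0.0001, 0.0105, 0.003, -3.71, -0.35, 0.31, 0], [0, 0, 0, 0, 0, 0, 0]])

```text
t: 9.35
ee_pos: [0.5203, -0.0675, 0.1446]
tool_rot: [-2.89, -0.106, -0.491]
wrist_force: [-0.0, 0.5, -4.4]
width: 0.0036
```

```bash
cat > lidfit.py <<'E'
from plan import *
s0=telemetry.state(); T=R.from_rotvec(s0['tool_rot']); print(s0['t'],s0['wrist_force'].round(1),s0['torque'].round(2))
# fit steel plate points near gripped lid, in bath frame
for n in('top','scene'):
    s=cam(n); P=cloud(s); im=s['img'].astype(int)
    Q=rz(-YB).apply(P.reshape(-1,3)-B); g=im.reshape(-1,3)
    m=(abs(Q[:,0])<.12)&(Q[:,1]>-.18)&(Q[:,1]<-.055)&(Q[:,2]>.03)&(Q[:,2]<.19)&(g.mean(1)>60)&(g.max(1)-g.min(1)<45)
    Q=Q[m]
    if len(Q)<60: print(n,len(Q)); continue
    inl=np.ones(len(Q),bool)
    for _ in range(8):
        c=np.median(Q[inl],0); nn=np.linalg.svd(Q[inl]-c,full_matrices=False)[2][2]; nn*=np.sign(nn[1]); inl=abs((Q-c)@nn)<.004
    K=Q[inl]; print(n,len(Q),len(K),'n',nn.round(3),'a',np.degrees(np.arctan2(nn[1],nn[2])).round(1),'yaw err',np.degrees(np.arctan2(-nn[0],nn[1])).round(1),'x',np.percentile(K[:,0],[1,99]).round(4),'y',np.percentile(K[:,1],[1,99]).round(4),'z',np.percentile(K[:,2],[1,99]).round(4),'c',c.round(4))
E
python3 lidfit.py; python3 - <<'E'
from plan import *
s=telemetry.state(); E0=np.array([.511,-.0695,.0045])
X0,N0=edge(E0,19.5,1,depth=.02)
# grasp offsets: tool at (.5138,-.2044,.0498)
N0=psi(N0,20); g=R.from_rotvec([-1.89,.219,-.323]); dX=N0.inv().apply(np.array([.5138,-.2044,.0498])-X0); dN=N0.inv()*g
X,N=edge(bw([0,-.0935,.003]),94,YB,depth=.02); N=psi(N,20)
rows([(X+N.apply(dX),N*dN,4)],0.)
E
```

```text
9.35 [-0.   0.5 -4.4] [-0.4   0.49 -0.02]
top 1227 67 n [-0.997  0.002 -0.082] a 178.4 yaw err 89.9 x [0.0139 0.03  ] y [-0.1409 -0.057 ] z [0.0352 0.1626] c [ 0.0203 -0.1114  0.1195]
scene 631 191 n [0.027 0.984 0.176] a 79.8 yaw err -1.6 x [-0.0596  0.0796] y [-0.1282 -0.099 ] z [0.0333 0.1774] c [ 0.0051 -0.1106  0.0884]
max joint step 0.079 (lim .225) end q [-0.2   0.04 -0.66  0.52  0.05  2.81] n 4
4 x [-0.0004, 0.011, 0.0001, -3.72, -0.48, 0.33, 0.0]
```

send_rows(increments=[[-0.0004, 0.011, 0.0001, -3.72, -0.48, 0.33, 0], [-0.0004, 0.011, 0.0001, -3.72, -0.48, 0.33, 0], [-0.0004, 0.011, 0.0001, -3.72, -0.48, 0.33, 0], [-0.0004, 0.011, 0.0001, -3.72, -0.48, 0.33, 0], [0, 0, 0, 0, 0, 0, 0], [0, 0, -0.002, 0, 0, 0, 0]])

```text
t: 10.2
ee_pos: [0.5203, -0.0259, 0.1437]
tool_rot: [3.038, 0.215, 0.547]
wrist_force: [-0.2, -0.1, -2.3]
width: 0.0035
```

```bash
python3 lidfit.py; python3 - <<'E'
from plan import *
ims=[]
for n,(a,b,c,d) in(('top',(120,290,230,430)),('scene',(140,300,220,400))):
    s=cam(n); ims.append(cv2.resize(s['img'][a:b,c:d],(400,320),interpolation=cv2.INTER_CUBIC))
cv2.imwrite('pics/f.png',np.hstack(ims))
E
```

```text
10.2 [-0.2 -0.1 -2.3] [ 0.03  0.57 -0.01]
top 395 195 n [0.011 0.89  0.456] a 62.9 yaw err -0.7 x [0.0101 0.118 ] y [-0.0877 -0.0592] z [0.1134 0.165 ] c [ 0.0607 -0.0667  0.1227]
scene 403 91 n [-0.062  0.996 -0.062] a 93.6 yaw err 3.6 x [-0.0383  0.115 ] y [-0.0873 -0.0736] z [0.0356 0.1815] c [ 0.0391 -0.0811  0.1307]
```

View pics/f.png

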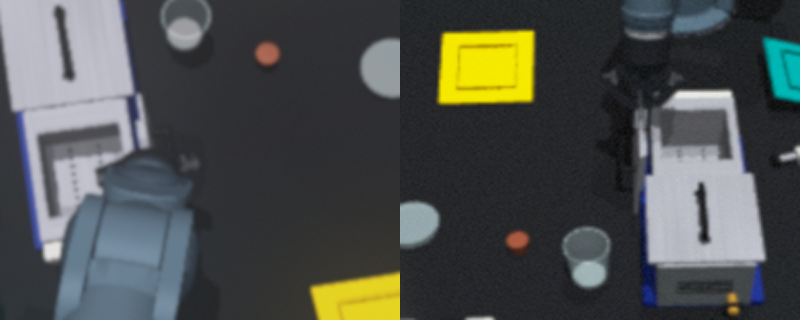

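Picture 6: the lid is upright beside the bath, seen edge-on at (640,165) right and at (145,120) left. It is still held and its lower edge is just touching. I'll lower it the last bit and lean it against the bath.

send_rows(increments=[[0, 0, -0.001, 0, 0, 0, 0], [0, 0.002, -0.0005, -0.8, -0.1, 0, 0], [0, 0.002, 0, -0.7, -0.1, 0, 0], [0, 0.001, 0, -0.4, 0, 0, 0], [0, 0, 0, 0, 0, 0, 0]])

```text
t: 11.02
ee_pos: [0.5201, -0.0196, 0.1427]
tool_rot: [3.004, 0.225, 0.545]
wrist_force: [-0.1, -0.3, -2.7]
width: 0.0035
```

send_rows(increments=[[0, 0, -0.001, 0, 0, 0, 0], [0, 0, -0.001, 0, 0, 0, 0], [0, 0, 0, 0, 0, 0, 0]])

```text
t: 11.4
ee_pos: [0.5208, -0.0202, 0.1414]
tool_rot: [3.003, 0.223, 0.547]
wrist_force: [-1.5, 0.3, 0.9]
width: 0.0032
```

send_rows(increments=[[0, 0.0015, 0, -0.5, 0, 0, 0], [0, 0.0015, 0, -0.5, 0, 0, 0], [0, 0, 0, 0, 0, 0, 0]])

```text
t: 11.78
ee_pos: [0.5206, -0.017, 0.1411]
tool_rot: [2.986, 0.227, 0.541]
wrist_force: [-3.1, -0.9, 3.3]
width: 0.0038
```

send_rows(increments=[[0, 0, 0, 0, 0, 0, 0.006], [0, 0, 0, 0, 0, 0, 0.009], [0, 0, 0, 0, 0, 0, 0.013], [0, 0, 0, 0, 0, 0, 0.02], [0, 0, 0, 0, 0, 0, 0.03], [0, 0, 0, 0, 0, 0, 0.035], [0, 0, 0, 0, 0, 0, 0.035]])

```text
t: 12.65
ee_pos: [0.5202, -0.0171, 0.1407]
tool_rot: [2.987, 0.227, 0.54]
wrist_force: [-0.4, -0.7, -0.1]
width: 0.0355
```

```bash
python3 - <<'E'
from plan import *
s=telemetry.state(); T=R.from_rotvec(s['tool_rot']); print(s['wrist_force'].round(1), (rz(-YB)*T).apply([0,0,1]).round(3), rz(-YB).apply(s['ee_pos']-B).round(4))
# retreat along tool 60mm, then to handle pregrasp via waypoint
x=s['ee_pos']-T.apply([0,0,.09])
N=psi(tool(84,YB),20)
h=bw([0,-.0895+.08*.1045-.028*.9945,.08*.9945+.028*.1045]) # bar centre (bar is 28mm from lower face on -y side)
print('bar',h, rz(-YB).apply(h-B))
g=h+N.apply([0,0,.019]); pre=g-N.apply([0,0,.09])
print('TCP grasp',g.round(4),'pre',pre.round(4))
mid=bw([-.03,-.25,.2])
Nm=psi(tool(45,YB),20)
rows([(x,T,4),(mid,Nm,10),(pre,N,10)],.06)
E
```

```text
[-0.4 -0.7 -0.1] [ 0.343 -0.114 -0.932] [ 0.0022 -0.078   0.1407]
bar [ 0.5219426  -0.04809048  0.082486  ] [-5.01733883e-17 -1.08986000e-01  8.24860000e-02]
TCP grasp [ 0.5261 -0.0296  0.0806] pre [ 0.5063 -0.117   0.0895]
max joint step 0.123 (lim .225) end q [-0.87  1.23  0.23  1.98  0.92  1.66] n 24
4 x [-0.008, 0.0016, 0.021, 0.0, 0.0, 0.0, 0.06]
10 x [0.0022, -0.0181, -0.0025, 5.16, 0.67, -0.01, 0.06]
10 x [-0.0004, 0.0075, -0.011, 3.87, 0.5, 0.01, 0.06]
```

send_rows(increments=[[-0.008, 0.0016, 0.021, 0, 0, 0, 0.035], [-0.008, 0.0016, 0.021, 0, 0, 0, 0.035], [-0.008, 0.0016, 0.021, 0, 0, 0, 0.035], [-0.008, 0.0016, 0.021, 0, 0, 0, 0.035]])

```text
t: 13.15
ee_pos: [0.4878, -0.0106, 0.2253]
tool_rot: [2.987, 0.227, 0.54]
wrist_force: [0.4, -0.3, 0.0]
width: 0.0351
```

send_rows(increments=[[0.0022, -0.0181, -0.0025, 5.16, 0.67, 0, 0.06], [0.0022, -0.0181, -0.0025, 5.16, 0.67, 0, 0.06], [0.0022, -0.0181, -0.0025, 5.16, 0.67, 0, 0.06], [0.0022, -0.0181, -0.0025, 5.16, 0.67, 0, 0.06], [0.0022, -0.0181, -0.0025, 5.16, 0.67, 0, 0.06], [0.0022, -0.0181, -0.0025, 5.16, 0.67, 0, 0.06], [0.0022, -0.0181, -0.0025, 5.16, 0.67, 0, 0.06], [0.0022, -0.0181, -0.0025, 5.16, 0.67, 0, 0.06], [0.0022, -0.0181, -0.0025, 5.16, 0.67, 0, 0.06], [0.0022, -0.0181, -0.0025, 5.16, 0.67, 0, 0.06], [0, 0, 0, 0, 0, 0, 0.06]])

```text
t: 14.52
ee_pos: [0.5099, -0.1934, 0.1965]
tool_rot: [-2.319, 0.024, -0.343]
wrist_force: [0.3, 0.9, -0.2]
width: 0.0601
```

```bash
python3 lidfit.py; python3 - <<'E'
from plan import *
N=psi(tool(84,YB),20)
h=bw([0,-.10899,.0825]); g=h+N.apply([0,0,.019]); pre=g-N.apply([0,0,.09])
rows([(pre,N,10)],.06)
ims=[]
for n,(a,b,c,d) in(('top',(120,290,230,430)),('scene',(170,290,260,395))):
    s=cam(n); im=s['img'].copy()
    for P in(h+N.apply([.045,0,0]),h,h-N.apply([.045,0,0])): cv2.circle(im,tuple(int(round(k)) for k in pr(s,P)[0]),0,(0,0,255),-1)
    ims.append(cv2.resize(im[a:b,c:d],(400,340),interpolation=cv2.INTER_CUBIC))
    for l in('lid_handle','lid_free_edge','lid'):
        for e in finder.landmark_of(l,n)[:3]: print(n,l,round(e['conf'],2),np.round(e['pixel']),rz(-YB).apply(w(s,e['pixel'])-B).round(3))
    print(pr(s,h))
cv2.imwrite('pics/g.png',np.hstack(ims))
E
```

```text
14.525 [ 0.3  0.9 -0.2] [-0.56  0.18 -0.01]
top 1074 536 n [ 0.005  0.983 -0.186] a 100.7 yaw err -0.3 x [-0.0852  0.1113] y [-0.0932 -0.0707] z [0.0318 0.1605] c [ 0.0143 -0.0842  0.0956]
scene 487 268 n [-0.008  0.989 -0.15 ] a 98.6 yaw err 0.5 x [-0.0806  0.1026] y [-0.0934 -0.0711] z [0.0314 0.1614] c [ 0.0241 -0.0805  0.1184]
max joint step 0.069 (lim .225) end q [-0.87  1.23  0.23  1.98  0.92  1.67] n 10
10 x [-0.0004, 0.0075, -0.011, 3.87, 0.51, -0.0, 0.06]
top lid_handle 0.74 [311. 204.] [ 0.004 -0.105  0.09 ]
top lid_handle 0.73 [206. 316.] [-0.244  0.217  0.032]
top lid_handle 0.46 [299. 202.] [ 0.003 -0.073  0.157]
top lid_free_edge 0.97 [301. 203.] [ 0.002 -0.078  0.134]
top lid_free_edge 0.67 [230. 308.] [-0.236  0.157 -0.001]
top lid 0.71 [300. 207.] [-0.01  -0.075  0.155]
top lid 0.63 [425. 296.] [-0.243 -0.224  0.683]
top lid 0.56 [205. 314.] [-0.238  0.219  0.037]
[[312.64867449 205.26112356]]
scene lid_handle 0.92 [321. 216.] [ 0.017 -0.11   0.091]
scene lid_handle 0.87 [402. 180.] [-0.215  0.218  0.033]
scene lid_handle 0.6 [261. 175.] [-0.056 -0.311  0.229]
scene lid_free_edge 0.7 [328. 200.] [-0.053 -0.082  0.1  ]
scene lid_free_edge 0.62 [387. 170.] [-0.254  0.16   0.053]
scene lid 0.97 [329. 213.] [ 0.017 -0.081  0.108]
scene lid 0.75 [258. 172.] [-0.053 -0.319  0.243]
scene lid 0.63 [404. 177.] [-0.239  0.229  0.027]
[[321.24245088 214.31102076]]
```

View pics/g.png

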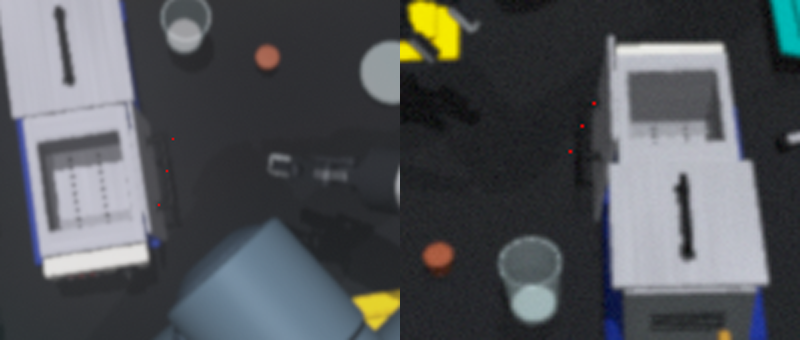

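Picture 7: the lid stands on its own, leaning on the bath (left (150,180), right (605,125)). The handle bar faces -y at about (163,175) left, within about 5 mm of the prediction (red dots).

```bash
python3 - <<'E'
from plan import *
for n in('top','scene'):
    s=cam(n); P=cloud(s); Q=rz(-YB).apply(P.reshape(-1,3)-B)
    m=(abs(Q[:,0])<.13)&(Q[:,2]>.04)&(Q[:,2]<.15)&(Q[:,1]<-.06)
    off=-(Q[:,1]-(-.0895+.1045*Q[:,2]))*.9945
    pl=m&(off>-.006)&(off<.009); h=m&(off>.017)&(off<.045)
    for nm,k in(('plate',pl),('handle',h)):
        K=Q[k]; 
        if len(K)<5: print(n,nm,len(K)); continue
        print(n,nm,len(K),'x',np.percentile(K[:,0],[0,2,50,98,100]).round(4),'off',np.percentile(off[k],[5,50,95]).round(4),'z',np.percentile(K[:,2],[2,50,98]).round(4))
    K=Q[m&(off>-.006)&(off<.009)]; print(np.histogram(K[:,0],bins=np.arange(-.1,.131,.01))[0])
E
```

```text
top plate 390 x [-0.086  -0.0852  0.0077  0.1235  0.1298] off [-0.004   0.0042  0.0067] z [0.0442 0.1081 0.1469]
top handle 153 x [-0.0505 -0.0489 -0.0004  0.0469  0.0492] off [0.0201 0.0279 0.0328] z [0.0798 0.0851 0.0896]
[ 0 18 19 20 22 18 21 21 20 20 19 20 18 20 19 21 18 20  6 12 12 13 13]
scene plate 213 x [-0.0843 -0.079   0.0375  0.1221  0.1297] off [-0.0028  0.0041  0.0069] z [0.0445 0.1022 0.1468]
scene handle 73 x [-0.0493 -0.0432  0.0068  0.0517  0.0534] off [0.019  0.029  0.0328] z [0.0798 0.0862 0.0918]
[ 0  3  9  8  4  8 12 12  9 11  7 13  6  7 11 13 11 12 34  5  6  6  6]
```

send_rows(increments=[[-0.0004, 0.0075, -0.011, 3.87, 0.5, 0, 0.05], [-0.0004, 0.0075, -0.011, 3.87, 0.5, 0, 0.05], [-0.0004, 0.0075, -0.011, 3.87, 0.5, 0, 0.05], [-0.0004, 0.0075, -0.011, 3.87, 0.5, 0, 0.05], [-0.0004, 0.0075, -0.011, 3.87, 0.5, 0, 0.05], [-0.0004, 0.0075, -0.011, 3.87, 0.5, 0, 0.05], [-0.0004, 0.0075, -0.011, 3.87, 0.5, 0, 0.05], [-0.0004, 0.0075, -0.011, 3.87, 0.5, 0, 0.05], [-0.0004, 0.0075, -0.011, 3.87, 0.5, 0, 0.05], [-0.0004, 0.0075, -0.011, 3.87, 0.5, 0, 0.05], [0, 0, 0, 0, 0, 0, 0.05]])

```text
t: 16.5
ee_pos: [0.5055, -0.1157, 0.0877]
tool_rot: [-1.662, 0.157, -0.193]
wrist_force: [0.3, -0.8, -0.5]
width: 0.0501
```

```bash
cat > hg.py <<'E'
from plan import *
N=psi(tool(84,YB),20)
h=bw([.001,-.10899,.0825]); g=h+N.apply([0,0,.015])
s=telemetry.state(); print('tool frame to go',N.inv().apply(g-s['ee_pos']).round(4),'rot',np.degrees((N*R.from_rotvec(s['tool_rot']).inv()).as_rotvec()).round(2),s['wrist_force'].round(1))
rows([(g,N,6)],.05)
E
python3 hg.py
```

```text
tool frame to go [ 0.0021 -0.0016  0.0851] rot [-0.23 -0.12 -0.03] [ 0.3 -0.8 -0.5]
max joint step 0.029 (lim .225) end q [-0.74  1.18  0.08  1.84  1.04  1.7 ] n 6
6 x [0.0034, 0.0137, -0.0011, -0.04, -0.02, -0.0, 0.05]
```

send_rows(increments=[[0.0034, 0.0137, -0.0011, 0, 0, 0, 0.05], [0.0034, 0.0137, -0.0011, 0, 0, 0, 0.05], [0.0034, 0.0137, -0.0011, 0, 0, 0, 0.05], [0.0034, 0.0137, -0.0011, 0, 0, 0, 0.05], [0.0034, 0.0137, -0.0011, 0, 0, 0, 0.05], [0.0034, 0.0137, -0.0011, 0, 0, 0, 0.05], [0, 0, 0, 0, 0, 0, 0.05]])

```text
t: 17.38
ee_pos: [0.5264, -0.0331, 0.0831]
tool_rot: [-1.665, 0.154, -0.195]
wrist_force: [-0.3, 0.4, -0.6]
width: 0.0502
```

```bash
python3 hg.py
```

```text
tool frame to go [-0.0002  0.0021 -0.0001] rot [-0.06  0.04 -0.09] [-0.3  0.4 -0.6]
max joint step 0.001 (lim .225) end q [-0.74  1.18  0.08  1.84  1.04  1.7 ] n 6
6 x [-0.0, -0.0001, -0.0003, -0.01, 0.01, -0.02, 0.05]
```

send_rows(increments=[[0, 0, 0, 0, 0, 0, 0.035], [0, 0, 0, 0, 0, 0, 0.025], [0, 0, 0, 0, 0, 0, 0.02], [0, 0, 0, 0, 0, 0, 0.016], [0, 0, 0, 0, 0, 0, 0.014]], newtons=30)

```text
t: 18.0
ee_pos: [0.5266, -0.0346, 0.083]
tool_rot: [-1.665, 0.155, -0.197]
wrist_force: [-0.1, -0.4, 0.1]
width: 0.0137
```

send_rows(increments=[[0, 0, 0, 0, 0, 0, 0.011], [0, 0, 0, 0, 0, 0, 0.0], [0, 0, 0, 0, 0, 0, 0.0], [0, 0, 0, 0, 0, 0, 0.0]], newtons=30)

```text
t: 18.5
ee_pos: [0.5267, -0.0346, 0.0828]
tool_rot: [-1.665, 0.155, -0.197]
wrist_force: [0.5, -3.2, -5.5]
width: 0.0087
```

send_rows(increments=[[0, 0, 0, 0, 0, 0, 0.0], [0, 0, 0, 0, 0, 0, 0.0]], newtons=80)

```text
t: 18.75
ee_pos: [0.5267, -0.0346, 0.083]
tool_rot: [-1.665, 0.155, -0.197]
wrist_force: [0.3, -3.6, -4.0]
width: 0.0073
```

```bash
python3 lidfit.py; python3 - <<'E'
from plan import *
s=telemetry.state(); T=R.from_rotvec(s['tool_rot']); print(s['width'])
t=rz(-YB).apply(s['ee_pos']-B); print('tcp bath',t.round(4),'tool rel',(rz(-YB)*T).apply([0,0,1]).round(3))
# lid pose in bath frame nominal: lean 6deg
a=np.radians(84)
L=rz(YB)*R.from_rotvec([a,0,0]); o=bw([.001,-.0895+.08*.1045,.08*.9945])
rel=L.inv()*T; ro=L.inv().apply(s['ee_pos']-o); print('tool in lid',ro.round(4),np.degrees(rel.as_rotvec()))
np.savez('grip.npz',rel=rel.as_rotvec(),ro=ro)
def lid(pos,tilt):
    L=rz(YB)*R.from_rotvec([np.radians(tilt),0,0]); return bw(pos)+L.apply(ro),L*rel
W=[]
for pos,tilt,n in(([.001,-.115,.10],82,3),([.001,-.15,.16],70,5),([.001,-.13,.23],45,6),([.001,-.05,.25],20,7),([.001,0,.25],0,6),([0,0,.19],0,4)):
    W.append((*lid(pos,tilt),n))
rows(W,0.)
E
```

```text
18.75 [ 0.3 -3.6 -4. ] [-1.76  0.35 -0.21]
top 1297 363 n [-0.019  0.965 -0.262] a 105.2 yaw err 1.1 x [-0.085  0.115] y [-0.0907 -0.0703] z [0.0824 0.162 ] c [-0.0013 -0.0789  0.1265]
scene 550 267 n [-0.007  0.989 -0.15 ] a 98.6 yaw err 0.4 x [-0.0795  0.1068] y [-0.0932 -0.0709] z [0.0318 0.1624] c [ 0.0231 -0.0803  0.1188]
0.007302017236227104
tcp bath [ 0.0064 -0.0962  0.083 ] tool rel [ 0.343  0.934 -0.098]
tool in lid [0.0054 0.0019 0.0153] [-1.77231570e+02 -1.33650378e-01 -3.13003004e+01]
max joint step 0.084 (lim .225) end q [-0.04 -0.02 -0.55  0.7   0.06  2.99] n 31
3 x [0.0014, -0.0112, 0.007, -0.66, -0.09, -0.0, 0.0]
5 x [0.0009, -0.0067, 0.0126, -2.38, -0.3, -0.0, 0.0]
6 x [-0.0005, 0.004, 0.0125, -4.13, -0.54, 0.0, 0.0]
7 x [-0.0016, 0.0122, 0.0033, -3.54, -0.45, -0.0, 0.0]
6 x [-0.0012, 0.0092, 0.0, -3.31, -0.43, 0.0, 0.0]
4 x [-0.0002, -0.0001, -0.015, -0.0, -0.0, 0.0, 0.0]
```

send_rows(increments=[[0.0014, -0.0112, 0.007, -0.66, -0.09, 0, 0], [0.0014, -0.0112, 0.007, -0.66, -0.09, 0, 0], [0.0014, -0.0112, 0.007, -0.66, -0.09, 0, 0], [0.0009, -0.0067, 0.0126, -2.38, -0.3, 0, 0], [0.0009, -0.0067, 0.0126, -2.38, -0.3, 0, 0], [0.0009, -0.0067, 0.0126, -2.38, -0.3, 0, 0], [0.0009, -0.0067, 0.0126, -2.38, -0.3, 0, 0], [0.0009, -0.0067, 0.0126, -2.38, -0.3, 0, 0]])

```text
t: 19.85
ee_pos: [0.535, -0.1023, 0.168]
tool_rot: [-1.904, 0.111, -0.249]
wrist_force: [0.7, 0.6, -3.5]
width: 0.0071
```

send_rows(increments=[[-0.0005, 0.004, 0.0125, -4.13, -0.54, 0, 0], [-0.0005, 0.004, 0.0125, -4.13, -0.54, 0, 0], [-0.0005, 0.004, 0.0125, -4.13, -0.54, 0, 0], [-0.0005, 0.004, 0.0125, -4.13, -0.54, 0, 0], [-0.0005, 0.004, 0.0125, -4.13, -0.54, 0, 0], [-0.0005, 0.004, 0.0125, -4.13, -0.54, 0, 0], [0, 0, 0, 0, 0, 0, 0]])

```text
t: 20.72
ee_pos: [0.532, -0.0772, 0.2444]
tool_rot: [-2.324, 0.016, -0.35]
wrist_force: [-0.7, 0.0, -3.9]
width: 0.0072
```

```bash
python3 - <<'E'
from plan import *
g=np.load('grip.npz'); rel=R.from_rotvec(g['rel']); ro=g['ro']
s=telemetry.state(); L=R.from_rotvec(s['tool_rot'])*rel.inv(); print('lid pos bath',rz(-YB).apply(s['ee_pos']-L.apply(ro)-B).round(4),np.degrees((rz(-YB)*L).as_rotvec()).round(2),s['torque'].round(2))
ims=[]
for n,(a,b,c,d) in(('top',(100,270,220,420)),('scene',(140,300,220,400))):
    k=cam(n); ims.append(cv2.resize(k['img'][a:b,c:d],(400,340),interpolation=cv2.INTER_CUBIC))
cv2.imwrite('pics/i.png',np.hstack(ims))
def lid(pos,tilt):
    L=rz(YB)*R.from_rotvec([np.radians(tilt),0,0]); return bw(pos)+L.apply(ro),L*rel
W=[(*lid(pos,tilt),n) for pos,tilt,n in(([.001,-.05,.25],20,7),([.001,0,.25],0,6),([0,0,.19],0,4))]
rows(W,0.)
E
```

```text
lid pos bath [ 0.0009 -0.1297  0.2322] [44.83 -0.1   0.12] [-1.14  0.43 -0.  ]
max joint step 0.075 (lim .225) end q [-0.04 -0.02 -0.55  0.7   0.06  2.99] n 17
7 x [-0.0015, 0.0122, 0.0033, -3.55, -0.47, 0.0, 0.0]
6 x [-0.0011, 0.0091, 0.0001, -3.31, -0.43, 0.0, 0.0]
4 x [-0.0003, 0.0, -0.0151, 0.01, 0.0, 0.0, 0.0]
```

View pics/i.png

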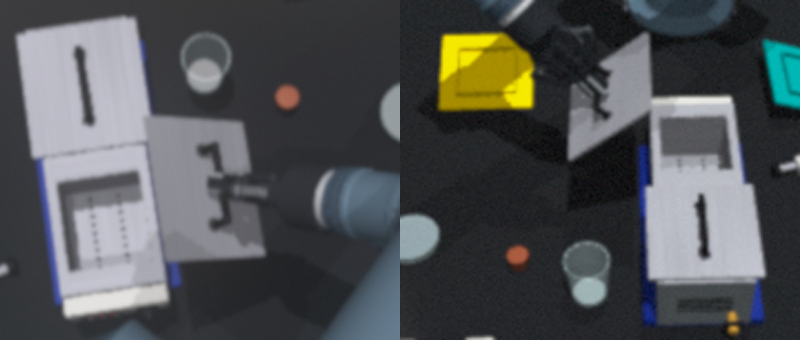

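Picture 8: the handle is firmly gripped (left (212,185), right (595,85)). The lid is at about 45° and clear of the bath, so I'll turn it on over above the well.

send_rows(increments=[[-0.0015, 0.0122, 0.0033, -3.55, -0.47, 0, 0], [-0.0015, 0.0122, 0.0033, -3.55, -0.47, 0, 0], [-0.0015, 0.0122, 0.0033, -3.55, -0.47, 0, 0], [-0.0015, 0.0122, 0.0033, -3.55, -0.47, 0, 0], [-0.0015, 0.0122, 0.0033, -3.55, -0.47, 0, 0], [-0.0015, 0.0122, 0.0033, -3.55, -0.47, 0, 0], [-0.0015, 0.0122, 0.0033, -3.55, -0.47, 0, 0]])

```text
t: 21.7
ee_pos: [0.5202, 0.0081, 0.2629]
tool_rot: [-2.738, -0.09, -0.446]
wrist_force: [0.6, -0.3, -3.4]
width: 0.0072
```

send_rows(increments=[[-0.0011, 0.0091, 0.0001, -3.31, -0.43, 0, 0], [-0.0011, 0.0091, 0.0001, -3.31, -0.43, 0, 0], [-0.0011, 0.0091, 0.0001, -3.31, -0.43, 0, 0], [-0.0011, 0.0091, 0.0001, -3.31, -0.43, 0, 0], [-0.0011, 0.0091, 0.0001, -3.31, -0.43, 0, 0], [-0.0011, 0.0091, 0.0001, -3.31, -0.43, 0, 0], [0, 0, -0.015, 0, 0, 0, 0], [0, 0, -0.015, 0, 0, 0, 0], [0, 0, -0.015, 0, 0, 0, 0], [0, 0, -0.015, 0, 0, 0, 0], [0, 0, 0, 0, 0, 0, 0]])

```text
t: 23.08
ee_pos: [0.5118, 0.0623, 0.2014]
tool_rot: [-3.066, -0.199, -0.528]
wrist_force: [-1.0, -0.4, -4.4]
width: 0.0072
```

```bash
cat > home.py <<'E'
from plan import *
g=np.load('grip.npz'); rel=R.from_rotvec(g['rel']); ro=g['ro']
s0=telemetry.state(); L=R.from_rotvec(s0['tool_rot'])*rel.inv(); lz=rz(-YB).apply(s0['ee_pos']-L.apply(ro)-B)
print('lid pos bath (from hand)',lz.round(4),np.degrees((rz(-YB)*L).as_rotvec()).round(2),s0['wrist_force'].round(1),s0['torque'].round(2))
for n in('top','scene'):
    s=cam(n); P=cloud(s); Q=rz(-YB).apply(P.reshape(-1,3)-B); c=s['img'].reshape(-1,3).astype(int)
    m=(abs(Q[:,0])<.12)&(abs(Q[:,1])<.12)&(abs(Q[:,2]-lz[2]-.005)<.014)&(c.mean(1)>60)&(c.max(1)-c.min(1)<45)
    K=Q[m]; A=np.c_[K[:,:2],np.ones(len(K))]; f=np.linalg.lstsq(A,K[:,2],rcond=None)[0]
    for _ in range(3):
        i=abs(A@f-K[:,2])<.005; f=np.linalg.lstsq(A[i],K[i,2],rcond=None)[0]
    K=K[i]; r=cv2.minAreaRect(K[:,:2].astype(np.float32))
    print(n,len(K),'tilt x,y deg',np.degrees([f[1],-f[0]]).round(1),'z0',f[2].round(4),'rect',np.round(r[0],4),np.round(r[1],4),round(r[2],1),'x',np.percentile(K[:,0],[.5,99.5]).round(4),'y',np.percentile(K[:,1],[.5,99.5]).round(4))
    # bath reference seen the same way: fixed lid
    m=(Q[:,0]>.105)&(Q[:,0]<.29)&(abs(Q[:,1])<.1)&(abs(Q[:,2]-.125)<.008); r=cv2.minAreaRect(Q[m][:,:2].astype(np.float32)); print('   fixed lid',len(Q[m]),np.round(r[0],4),np.round(r[1],4),round(r[2],1),'y',np.percentile(Q[m][:,1],[.5,99.5]).round(4),'z',np.median(Q[m][:,2]).round(4))
E
python3 home.py
```

```text
lid pos bath (from hand) [-1.400e-03 -1.000e-04  1.861e-01] [0.08 0.49 0.02] [-1.  -0.4 -4.4] [-0.07  0.48 -0.03]
top 2298 tilt x,y deg [-2.4  0.4] z0 0.1903 rect [-0.0022  0.0014] [0.1606 0.1704] 90.0 x [-0.0863  0.0822] y [-0.0784  0.0804]
   fixed lid 3339 [ 0.1865 -0.0002] [0.1599 0.163 ] 90.0 y [-0.0794  0.0792] z 0.1234
scene 1479 tilt x,y deg [-2.3  0.3] z0 0.1929 rect [0.001  0.0011] [0.1757 0.1604] 0.2 x [-0.0835  0.087 ] y [-0.0786  0.0805]
   fixed lid 2085 [0.1886 0.0006] [0.16  0.167] 89.5 y [-0.0788  0.079 ] z 0.1244
```

send_rows(increments=[[0, 0, -0.006, 0.8, 0.1, 0, 0], [0, -0.001, -0.009, 0.8, 0.1, 0, 0], [0.001, 0, -0.009, 0.8, 0.1, 0, 0], [0, 0, -0.009, 0, 0, 0, 0], [0, 0, -0.008, 0, 0, 0, 0], [0, 0, -0.006, 0, 0, 0, 0], [0, 0, 0, 0, 0, 0, 0]])

```text
t: 24.05
ee_pos: [0.5156, 0.0616, 0.158]
tool_rot: [-3.026, -0.187, -0.531]
wrist_force: [-0.4, -0.3, -3.3]
width: 0.0071
```

```bash
python3 home.py
```

```text
lid pos bath (from hand) [ 0.0023 -0.0006  0.1426] [ 2.37 -0.02  0.06] [-0.4 -0.3 -3.3] [-0.14  0.51 -0.01]
top 2024 tilt x,y deg [0.  0.2] z0 0.147 rect [0.0014 0.0007] [0.1608 0.1708] 89.8 x [-0.0815  0.0855] y [-0.0792  0.0798]
   fixed lid 3340 [0.1866 0.    ] [0.1632 0.1603] 0.0 y [-0.0794  0.0791] z 0.1234
scene 1415 tilt x,y deg [-0.1 -0.2] z0 0.1484 rect [0.005  0.0005] [0.1603 0.1748] 90.0 x [-0.0799  0.0906] y [-0.0792  0.0799]
   fixed lid 2096 [0.1884 0.0003] [0.1669 0.1604] 0.1 y [-0.0788  0.0791] z 0.1245
```

send_rows(increments=[[0, 0, -0.005, 0, 0, 0, 0], [0, 0, -0.005, 0, 0, 0, 0], [0, 0, -0.003, 0, 0, 0, 0], [0, 0, -0.002, 0, 0, 0, 0], [0, 0, -0.002, 0, 0, 0, 0], [0, 0, 0, 0, 0, 0, 0]])

```text
t: 24.9
ee_pos: [0.5161, 0.0615, 0.1416]
tool_rot: [-3.026, -0.187, -0.532]
wrist_force: [-0.7, 0.1, -3.5]
width: 0.0072
```

send_rows(increments=[[0, 0, -0.001, 0, 0, 0, 0], [0, 0, -0.001, 0, 0, 0, 0], [0, 0, 0, 0, 0, 0, 0]])

```text
t: 25.28
ee_pos: [0.5161, 0.0615, 0.1397]
tool_rot: [-3.026, -0.187, -0.533]
wrist_force: [0.9, -0.4, -3.0]
width: 0.0071
```

```bash
python3 home.py
```

```text
lid pos bath (from hand) [ 0.0028 -0.0008  0.1243] [ 2.36 -0.09  0.05] [ 0.9 -0.4 -3. ] [-0.08  0.45 -0.02]
top 2441 tilt x,y deg [0.2 1.7] z0 0.1289 rect [0.0182 0.0003] [0.1602 0.2031] 89.9 x [-0.0803  0.1192] y [-0.0794  0.0797]
   fixed lid 3348 [ 0.1865 -0.    ] [0.1602 0.1628] 89.9 y [-0.0794  0.0789] z 0.1233
scene 1597 tilt x,y deg [0.2 1. ] z0 0.1294 rect [0.0186 0.0002] [0.16   0.2026] 90.0 x [-0.0805  0.1187] y [-0.0793  0.0795]
   fixed lid 2087 [0.189  0.0003] [0.1679 0.1602] 0.0 y [-0.0788  0.0791] z 0.1244
```

send_rows(increments=[[0, 0, -0.001, 0, 0, 0, 0], [0, 0, -0.001, 0, 0, 0, 0], [0, 0, -0.001, 0, 0, 0, 0], [0, 0, 0, 0, 0, 0, 0]])

```text
t: 25.88
ee_pos: [0.516, 0.0615, 0.1366]
tool_rot: [-3.026, -0.187, -0.533]
wrist_force: [0.8, 0.3, -3.5]
width: 0.007
```

send_rows(increments=[[0, 0, -0.0005, 0, 0, 0, 0], [0, 0, -0.0005, 0, 0, 0, 0], [0, 0, 0, 0, 0, 0, 0]])

```text
t: 26.25
ee_pos: [0.5161, 0.0615, 0.1357]
tool_rot: [-3.026, -0.187, -0.533]
wrist_force: [0.3, -0.1, -3.0]
width: 0.0074
```

send_rows(increments=[[0, 0, -0.0005, 0, 0, 0, 0], [0, 0, -0.0005, 0, 0, 0, 0], [0, 0, 0, 0, 0, 0, 0]])

```text
t: 26.62
ee_pos: [0.5162, 0.0615, 0.1347]
tool_rot: [-3.026, -0.187, -0.533]
wrist_force: [-0.7, 0.4, -3.9]
width: 0.0072
```

```bash
python3 home.py
```

```text
lid pos bath (from hand) [ 0.0029 -0.0008  0.1193] [ 2.36 -0.09  0.05] [-0.7  0.4 -3.9] [-0.11  0.5   0.03]
top 2614 tilt x,y deg [0.1 0. ] z0 0.1234 rect [0.0148 0.0004] [0.1605 0.2103] 89.9 x [-0.0823  0.1192] y [-0.0793  0.0796]
   fixed lid 3338 [0.1864 0.    ] [0.1603 0.1628] 89.9 y [-0.0793  0.0791] z 0.1234
scene 1661 tilt x,y deg [ 0.1 -0. ] z0 0.1246 rect [0.0162 0.0003] [0.1601 0.2073] 90.0 x [-0.0818  0.1191] y [-0.0791  0.0794]
   fixed lid 2099 [0.1891 0.0004] [0.1682 0.1605] 0.1 y [-0.0788  0.0793] z 0.1243
```

send_rows(increments=[[0, 0, -0.0005, 0, 0, 0, 0], [0, 0, 0, 0, 0, 0, 0]])

```text
t: 26.98
ee_pos: [0.5163, 0.0615, 0.1346]
tool_rot: [-3.026, -0.187, -0.534]
wrist_force: [-2.0, -0.6, -0.0]
width: 0.0068
```

send_rows(increments=[[0, 0, -0.0005, 0, 0, 0, 0], [0, 0, 0, 0, 0, 0, 0]])

```text
t: 27.22
ee_pos: [0.5165, 0.0615, 0.1346]
tool_rot: [-3.026, -0.187, -0.535]
wrist_force: [-5.2, -0.0, 4.9]
width: 0.0071
```

send_rows(increments=[[0, 0, 0.0004, 0, 0, 0, 0], [0, 0, 0, 0, 0, 0, 0.009], [0, 0, 0, 0, 0, 0, 0.012], [0, 0, 0, 0, 0, 0, 0.018], [0, 0, 0, 0, 0, 0, 0.03], [0, 0, 0, 0, 0, 0, 0.04], [0, 0, 0, 0, 0, 0, 0.04]])

```text
t: 28.1
ee_pos: [0.5162, 0.0615, 0.1341]
tool_rot: [-3.026, -0.187, -0.533]
wrist_force: [-0.6, -0.5, 0.5]
width: 0.0399
```

```bash
python3 - <<'E'
from plan import *
s=telemetry.state(); T=R.from_rotvec(s['tool_rot']); print(s['wrist_force'].round(1))
rows([(s['ee_pos']-T.apply([0,0,.15]),T,10)],.04)
E
```

```text
[-0.6 -0.5  0.5]
max joint step 0.041 (lim .225) end q [-0.11 -0.15 -0.48  0.91  0.12  2.93] n 10
10 x [-0.005, -0.0013, 0.0141, 0.0, 0.0, 0.0, 0.04]
```

send_rows(increments=[[-0.0025, -0.0006, 0.007, 0, 0, 0, 0.04], [-0.0025, -0.0006, 0.007, 0, 0, 0, 0.04], [-0.005, -0.0013, 0.0141, 0, 0, 0, 0.04], [-0.005, -0.0013, 0.0141, 0, 0, 0, 0.04], [-0.005, -0.0013, 0.0141, 0, 0, 0, 0.04], [-0.005, -0.0013, 0.0141, 0, 0, 0, 0.04], [-0.005, -0.0013, 0.0141, 0, 0, 0, 0.04], [-0.005, -0.0013, 0.0141, 0, 0, 0, 0.04], [-0.005, -0.0013, 0.0141, 0, 0, 0, 0.04]])

```text
t: 29.22
ee_pos: [0.4759, 0.0511, 0.248]
tool_rot: [-3.026, -0.187, -0.534]
wrist_force: [0.6, -0.4, -0.7]
width: 0.0402
```

send_rows(increments=[[0, -0.03, 0.01, 0, 0, 0, 0.04], [0, -0.03, 0.01, 0, 0, 0, 0.04], [0, -0.03, 0.01, 0, 0, 0, 0.04], [0, -0.03, 0, 0, 0, 0, 0.04], [0, -0.03, 0, 0, 0, 0, 0.04], [0, -0.03, 0, 0, 0, 0, 0.04], [0, -0.03, 0, 0, 0, 0, 0.04], [0, -0.03, 0, 0, 0, 0, 0.04]])

```text
t: 30.22
ee_pos: [0.476, -0.1899, 0.2776]
tool_rot: [-3.026, -0.187, -0.534]
wrist_force: [0.3, -0.8, -0.6]
width: 0.0398
```

```bash
python3 home.py; python3 - <<'E'
from plan import *
ims=[]
for n,(a,b,c,d) in(('top',(100,270,200,400)),('scene',(150,310,280,460))):
    k=cam(n); ims.append(cv2.resize(k['img'][a:b,c:d],(400,340),interpolation=cv2.INTER_CUBIC))
    for l in ('beaker','flask','stopper','spatula','boss','dish','lid_handle'):
        for e in finder.landmark_of(l,n)[:2]: print(n,l,round(e['conf'],2),np.round(e['pixel']))
cv2.imwrite('pics/j.png',np.hstack(ims))
E
```

```text
lid pos bath (from hand) [-0.0691 -0.245   0.2622] [ 2.32 -0.14  0.04] [ 0.3 -0.8 -0.6] [-0.06  0.27  0.02]
top beaker 0.93 [324. 137.]
top flask 0.78 [154. 148.]
top stopper 0.4 [364. 150.]
top spatula 0.43 [462. 224.]
top boss 0.72 [208. 236.]
top dish 0.84 [422. 158.]
top dish 0.6 [363. 150.]
top lid_handle 0.83 [269. 206.]
top lid_handle 0.74 [206. 314.]
scene beaker 0.62 [303. 274.]
scene flask 0.82 [455. 286.]
scene stopper 0.62 [274. 263.]
scene spatula 0.42 [214. 208.]
scene boss 0.72 [401. 224.]
scene dish 0.86 [226. 256.]
scene lid_handle 0.93 [262. 173.]
scene lid_handle 0.89 [352. 204.]Traceback (most recent call last):
  File "home.py", line 12, in <module>
    print(n,len(K),'tilt x,y deg',np.degrees([f[1],-f[0]]).round(1),'z0',f[2].round(4),'rect',np.round(r[0],4),np.round(r[1],4),round(r[2],1),'x',np.percentile(K[:,0],[.5,99.5]).round(4),'y',np.percentile(K[:,1],[.5,99.5]).round(4))
                                                                                                                                                  ~~~~~~~~~~~~~^^^^^^^^^^^^^^^^^^
    return _quantile_unchecked(
        a, q, axis, out, overwrite_input, method, keepdims, weights)
    return _ureduce(a,
                    func=_quantile_ureduce_func,
    ...<5 lines>...
                    overwrite_input=overwrite_input,
                    method=method)
    r = func(a, **kwargs)
    result = _quantile(arr,
                       quantiles=q,
    ...<2 lines>...
                       out=out,
                       weights=wgt)
    slices_having_nans = np.isnan(arr[-1, ...])
                                  ~~~^^^^^^^^^
IndexError: index -1 is out of bounds for axis 0 with size 0
```

View pics/j.png

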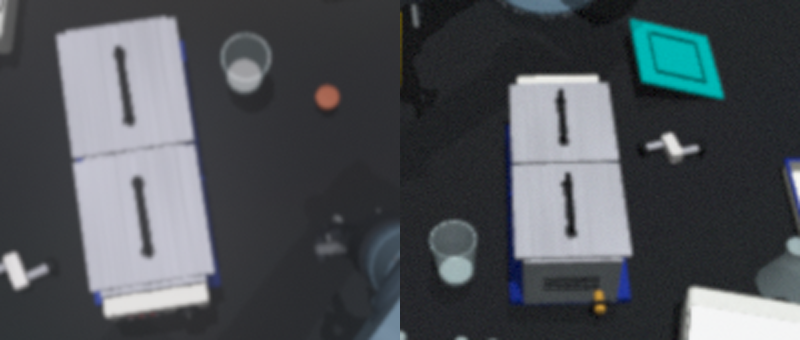

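Picture 9: the loose lid sits on the open well with its handle up (left (145,215), right (562,120)), in line with the fixed lid. The bystanders are where they were. I'll do one height check and then hand in.

```bash
sed -i 's/abs(Q\[:,2\]-lz\[2\]-.005)<.014/abs(Q[:,2]-.125)<.014/; s/abs(Q\[:,0\])<.12)/abs(Q[:,0])<.086)/' home.py; python3 home.py && python3 -c "
from plant import arm; print(arm.close_job())"
```

```text
lid pos bath (from hand) [-0.0688 -0.2439  0.2615] [ 2.36 -0.1   0.06] [-0.  -0.1  0.7] [-0.1   0.27 -0.01]
top 3688 tilt x,y deg [ 0.1 -0. ] z0 0.1234 rect [0.0001 0.0004] [0.1719 0.1603] 0.0 x [-0.0843  0.0852] y [-0.0791  0.0793]
   fixed lid 3339 [ 0.1866 -0.    ] [0.1601 0.1629] 89.9 y [-0.0794  0.0791] z 0.1234
scene 1532 tilt x,y deg [-0.1 -0.2] z0 0.1244 rect [0.     0.0003] [0.1717 0.1599] 0.1 x [-0.0843  0.0854] y [-0.0792  0.0798]
   fixed lid 2093 [0.1894 0.0004] [0.1604 0.1688] 90.0 y [-0.0788  0.0791] z 0.1244
the job is handed in; nothing more can be done
None
```

The lid is home on the open well with its handle up, and the job is handed in at about 30 s of the 62 s allowed.

I gripped the free edge, levered the lid up and moved it over to the base pan. I let it go there, and it stood leaning against the bath by itself. Then I took it by the handle, turned it on over and lowered it in steps of 0.5 to 1 mm until it touched. I released it with almost no load on the gripper and backed away.

**Last checks:**
- **Seating:** the lid lies flat to within 0.2° in both cameras. Its top is level with the fixed lid (123.4 mm on both in the top camera, 124.4 mm on both in the scene camera).
- **Position across the bath:** it is centred to within about 0.5 mm, with no visible turn.
- **Bystanders:** they show at the same pixels as at the start, within a few pixels of detector noise.

**Disagreements:**
- The two cameras disagree by about 5 mm along the bath's x axis, so the lid's position that way is only known to lie within the flange's play.
- While it stood, the cameras read a lean of 9 to 11°, against the stated 6°.
- My first run of the final check failed because it searched at the wrong height. I corrected it and ran it again before handing in.

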